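Clear the spent battery packs with the shovel

ROBOT

A 6-joint arm with a two-finger parallel gripper is mounted at the origin on the work surface. World frame = base frame: x ahead of the robot, y to its left, z up, the work surface at z = 0. Lengths are in mm, angles in rad, forces in N, time in s.
With the tool pointing down it reaches from about 350 to 875 mm from the base axis. Payload 4.2 kg.
Tool frame: the origin (TCP) lies at the very end of the fingers, on their centre line; the grasp point (between the pads) lies 19 mm behind it (arm.grip_point_offset is the distance from the TCP to the grasp point, in mm); z points along the fingers, y is the direction in which the jaws open and shut (so a half turn about z gives the same grasp; the last joint's range is limited). The gripper opens to 85 mm and grips with 20 to 120 N. Pads are 22 mm wide; open, the fingers measure 114 mm over their backs; the gripper's body (76 mm by 85 mm) begins 54 mm behind the grasp point. The pads swing forward as they close: fully open they stand 13 mm farther back than shut.
Start: joints at [1.43, 0.385, 0.008, 0, -1.194, -0.259], TCP at [243.238, 575.703, 209.412] pointing down, gripper open.
Joint ranges: [-3.14, 3.14], [-1.21, 2.06], [-1.07, 1.41], [-3.16, 2.05], [-2.99, -0.16], [-3.1, 3.1]. Speed limits (rad/s): [2.79, 2.79, 3.14, 3.14, 3.14, 3.14].

INTERFACE

Orientations are given as a unit quaternion [x, y, z, w].
In Python, from bench import arm gives the robot as it stands.
- The arm moves only by the tool drive_tool, never from a script. Its argument "steps" is a list of rows, each a list of 5 numbers: the shift along the tool's x, y, z in m, then the turn about the tool's z in degrees, then the finger opening in m, from 0 to 0.0854. A call has 1 to 20 rows; each row shifts and turns the commanded pose from where the row before left it, along the tool's axes as they then stand; what a row does not reach is not made up. A row lasts 1/10 s, in which the tool goes at most 50 mm and 8.59 degrees, less where a joint would pass 70% of its speed; a pose out of reach is approached as far as the arm can. A call is refused whole if a number of a shift passes 0.05 or a number of a turn 8.59, either way. A call with a gripper value outside its range is refused whole. The fingers move at their own pace and stop on an object; the grip force is fixed at half the most. Time passes only in rows, so rows that do not move let the fingers close. It gives the time, the measured TCP pose, the force and the opening at its end, in the units of the state.
- arm.read_state(): the state, without advancing time (a new reading comes with each control period).
- arm.get_image(name): name is "scene" or "top" or "wrist"; returns (picture, depth): 384x512x3 uint8, blue, green, red; 384x512 float32, mm along the optical axis (not along the pixel's ray), 0 where there is no reading.
- arm.camera_params(name): a dict with "K" (3x3 intrinsics, pixels), "world_to_cam" (4x4, takes a point from world to camera coordinates); the wrist camera has in their place "mount" (4x4, takes a point from camera to tool coordinates, whose origin is the TCP and whose axes are the flange's). Camera axes: x right, y up, looking along -z (the intrinsics and any distortion apply to the point x, -y, -z); pixel columns grow to the right and rows downward; lengths in mm; the calibration is good to about 2 mm. The wrist camera is an equidistant fisheye: a pixel r from the principal point sees the ray r / f radians off the axis. A picture is of the moment at which its call begins: read the wrist's pose just before it. camera_params takes no time and is no camera call.
- arm.job_done(): hands the job in, once; it reports no verdict.
The state is a dict: "clock": time; "joints": joint angles; "joint_vel": joint speeds; "joint_efforts": joint torques, N m; "position": TCP position; "ee_rot": TCP orientation; "contact_force": force on the tool from outside, world axes, zero at the start; "wrist_torque": the same for the moment, N m; "gripper_width": finger opening in mm.
Only numpy, scipy, OpenCV 4.12 (cv2) and the standard library are available. Lean on these libraries where they do the work, as an engineer would, in place of code of your own. Each camera call takes 0.05 s, during which the arm holds its last target.

TASK

Gather every spent battery pack lying about the bench onto the flat shovel (where one may lie already), take the red lid off the yellow box and set it aside, then carry the shovel to the box, press its front edge down on the box's rim and tip the packs off over it into the box. Lay the empty shovel flat on its blue mat again and put the lid squarely on the box, its edges flush with the box's walls. Do not disturb the phone, jar, spool, cup or tools that stand about.

Things in the scene. Friction and masses are not known exactly. Their poses are not given: they have to be found in the camera images.
- shovel: flat aluminium hand shovel, 205 mm long, 0.4 kg. Blade 150 (x) x 158 (y) x 4 mm, slippery: packs slide off from 14 to 20 degrees, tip it 35 or so. Side walls rise to 24 mm over the underside, back wall to 30, all 4 thick; front open. Origin: centre of the blade's underside; x points from handle to front edge, z up. Starts flat on its mat, front edge roughly to world +y
- shovel_edge (a point): middle of the lower front edge of the shovel blade (shovel frame: 75, 0, 0 mm)
- shovel_bar (a point): centre of the shovel's red crosswise handle bar behind the back wall (shovel frame: -120, 0, 46 mm): 20 (x) x 120 (y) x 24 (z) mm, 35 mm free between it and the back wall, carried by two arms at y = +-55 mm; its middle is free to grip across x
- shovel_mat: blue mat 300 x 220 x 2 mm, fixed, on which the shovel lies at the start and to which it returns. Origin: on the table, about where the shovel blade's centre is at the start; the mat's middle is 22 mm from it along -x. x along its length, roughly world +y, as the shovel's
- box: yellow open box, fixed: outside 200 (x) x 160 (y) x 70 mm high, walls and floor 5 mm thick; rim 70 mm above the table. Origin: centre of its underside; its long walls (y = -80 and +80 mm) run along x; the one at y = -80 faces the middle of the bench and the shovel
- box_rim (a point): centre of the box's mouth, at rim height (box frame: 0, 0, 70 mm)
- lid: loose flat red lid, 200 (x) x 160 (y) x 6 mm, 0.25 kg, with a black grip bar on top: 80 (x) x 18 (y) mm, from 6 to 40 mm above the underside. Origin: centre of its underside, z up. It just lies on the rim: no lip holds it. Same either way round. At the start it lies on the box, somewhat askew. Once cleared of packs, the green mat in the middle of the bench (x 0.5 to 0.7 m, y -0.1 to 0.15 m) has room for it
- pack0: hard-case spent battery pack, a black block 60 x 40 x 16 mm with a white band, 45 g; origin at the centre of its underside, x along the 60 mm length, z up as it lies. If present, it lies on the shovel blade at the start. May be absent.
- pack1: hard-case spent battery pack, a black block 60 x 40 x 16 mm with an orange band, 45 g; origin at the centre of its underside, x along the 60 mm length, z up as it lies. If present, it lies on the bench at the start. May be absent.
- pack2: hard-case spent battery pack, a black block 60 x 40 x 16 mm with a grey band, 45 g; origin at the centre of its underside, x along the 60 mm length, z up as it lies. If present, it lies on the bench at the start. May be absent.
- pack3: hard-case spent battery pack, a black block 60 x 40 x 16 mm with an orange band, 45 g; origin at the centre of its underside, x along the 60 mm length, z up as it lies. If present, it lies on the bench at the start. May be absent.
- pack4: hard-case spent battery pack, a black block 60 x 40 x 16 mm with a grey band, 45 g; origin at the centre of its underside, x along the 60 mm length, z up as it lies. If present, it lies on the bench at the start. May be absent.
- phone: opened phone, 150 x 72 x 8 mm, lying flat at the far side; leave alone
- flux_jar: small jar, 56 mm wide, 55 mm high; leave alone
- solder_spool: metal spool, 60 mm wide, 40 mm high; leave alone
- screwdriver: screwdriver with red handle, 170 mm; leave alone
- tweezers: steel tweezers, 150 mm; leave alone
- swab_cup: white cup, 64 mm wide, 70 mm high; leave alone
Things that resemble listed ones, but are neither listed nor needed, are in the scene too. What is shaped like the pack1 but green or purple is not meant. What is shaped like the pack4 but purple is not meant.

How it is judged:
By the outcome, as a careful person would: the job done as asked, in the order asked, and still so for the second after the job is handed in, with the robot touching nothing.
Of pack0, pack1, pack2, pack3, pack4 only 3 to 4 are there at a start; the rules pass over those that are not, and their reading is None.
At some moment in a run one of lid, pack0, pack1, pack2, pack3, pack4 may be knocked a few centimetres aside while the robot is not near it.
It also fails if it takes over 210 s, if anything falls off the work surface, if the arm or the gripper's body presses on something with over 40 N, if the wrist force passes 120 N, or if a joint passes its speed limit or range.

## Working session

There is one attempt and no reset: what is moved stays moved. The work goes in short steps, Python scripts to look and compute and a tool call to move; the robot and the scene stay as the last step left them, time stands still between calls to the robot, and variables do not carry over. Pictures are saved under pics/ and viewed, and the job is handed in when it is done.

Besides the shell and the picture viewer there is one more tool, called after "Emit:" as name([rows], argument=value, ...), one row to a line, values as JSON. drive_tool: Moves the arm, as the interface text tells. Its arguments: {"type":"object","properties":{"steps":{"type":"array"}},"required":["steps"]}

```bash
ls -la; mkdir -p pics
python3 - <<'E'
from bench import arm
import cv2,json
s=arm.read_state();print(s)
for n in["scene","top","wrist"]:
    p,d=arm.get_image(n);cv2.imwrite(f"pics/{n}0.png",p)
    import numpy as np
    np.savez(f"pics/{n}0.npz",p=p,d=d)
    print(n,arm.camera_params(n))
E
```

```text
total 12
drwxr-xr-x  3 agent agent 4096 Dec  6 01:48 .
drwxr-xr-x 23 root  root  4096 Dec  6 01:48 ..
drwxr-xr-x  2 agent agent 4096 Dec  6 01:48 pics
{'clock': 0.0, 'joints': array([ 1.42958938e+00,  3.85566983e-01,  6.61626242e-03, -5.11450350e-04,
       -1.19398397e+00, -2.58601138e-01]), 'joint_vel': array([ 8.63620969e-05,  1.65814342e-03, -1.46600509e-03, -4.90297069e-04,
        1.34712466e-04,  4.01988724e-04]), 'joint_efforts': array([ 1.18432778e-03, -3.92282474e+01,  1.88405067e+01,  4.18628007e+00,
       -4.67404825e-03,  6.70877327e-06]), 'position': array([243.01011374, 575.13482187, 208.30974447]), 'ee_rot': array([ 9.80066309e-01, -1.98667636e-01, -1.74552118e-04,  1.08128459e-03]), 'contact_force': array([-0.29186663, -0.12850382, -0.42417157]), 'wrist_torque': array([ 0.01725749, -0.03323483, -0.02658759]), 'gripper_width': 85.44569280025313}
scene {'K': array([[368.86689157,   0.        , 249.77866345],
       [  0.        , 368.86689157, 193.91616063],
       [  0.        ,   0.        ,   1.        ]]), 'world_to_cam': array([[-5.98987629e-01,  8.00643785e-01, 
[... 640 characters left out ...]
8563e+02],
       [-1.29033985e-01,  1.66443768e-02,  9.91500477e-01,
        -1.32489602e+03],
       [ 0.00000000e+00,  0.00000000e+00,  0.00000000e+00,
         1.00000000e+00]])}
wrist {'K': array([[297.31863964,   0.        , 249.75388405],
       [  0.        , 297.31863964, 190.36299526],
       [  0.        ,   0.        ,   1.        ]]), 'mount': array([[ 4.03095464e-04,  9.55287264e-01,  2.95679017e-01,
         7.38491584e+01],
       [ 9.99999791e-01, -5.34662241e-04,  3.64113256e-04,
        -8.24256759e-01],
       [ 5.05921162e-04,  2.95678809e-01, -9.55287279e-01,
        -1.64418682e+02],
       [ 0.00000000e+00,  0.00000000e+00,  0.00000000e+00,
         1.00000000e+00]])}
```

View pics/scene0.png

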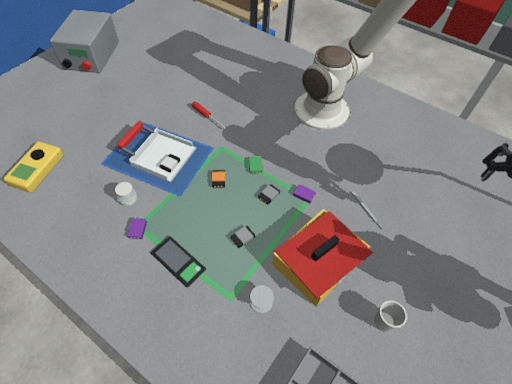

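View pics/top0.png

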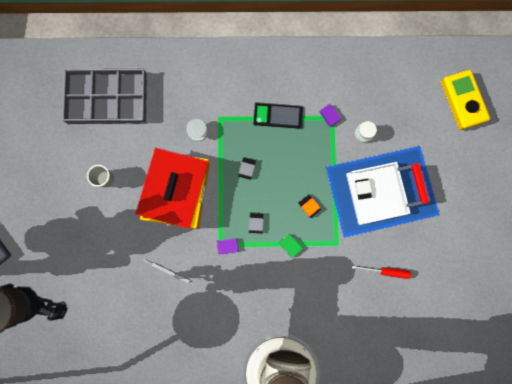

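View pics/wrist0.png

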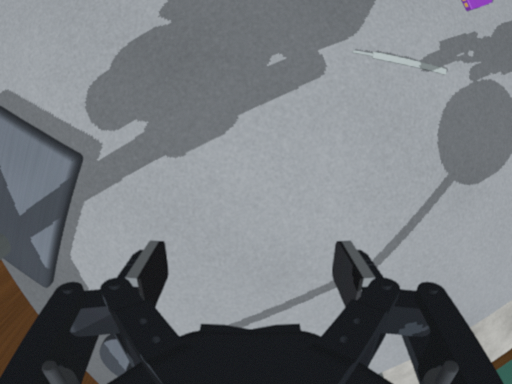

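Top view: shovel on its blue mat at about (385,190), with the white-band pack on it. The other packs are grey (247,168), grey (256,223) and orange (310,206). The lid on the box is at about (172,188). The green and purple blocks are decoys. Next I'll measure these in world coordinates.

```bash
cat > h.py <<'E'
from bench import arm
import numpy as np, cv2
from scipy.spatial.transform import Rotation as R
def cam(n):
    p,d=arm.get_image(n); return p,d
def world(n,d):
    c=arm.camera_params(n);K=c["K"];T=np.linalg.inv(c["world_to_cam"])
    v,u=np.mgrid[0:d.shape[0],0:d.shape[1]].astype(float)
    P=np.stack([(u-K[0,2])/K[0,0]*d,-(v-K[1,2])/K[1,1]*d,-d],-1)
    return P@T[:3,:3].T+T[:3,3]
def proj(n,X):
    c=arm.camera_params(n);K=c["K"];T=c["world_to_cam"]
    q=np.asarray(X,float)@T[:3,:3].T+T[:3,3]
    return np.stack([K[0,0]*q[...,0]/-q[...,2]+K[0,2],K[1,1]*-q[...,1]/-q[...,2]+K[1,2]],-1)
def rect(xy):
    (c,wh,a)=cv2.minAreaRect(xy.astype(np.float32))
    if wh[0]<wh[1]: wh=wh[::-1];a+=90
    return np.round(c,1),np.round(wh,1),round((a+90)%180-90,1)
def rectify(n,p,d,x0,x1,y0,y1,z=0,s=2):
    # top-down orthoview at plane z: row down = -x, col right = -y  (mm per px = 1/s)
    xs=np.arange(x1,x0,-1/s);ys=np.arange(y1,y0,-1/s)
    X,Y=np.meshgrid(xs,ys,indexing="ij")
    uv=proj(n,np.stack([X,Y,np.full_like(X,z)],-1)).astype(np.float32)
    return cv2.remap(p,uv[...,0],uv[...,1],cv2.INTER_CUBIC)
def blobs(n,p,d,zmin,zmax,box,mina=25):
    W=world(n,d);x0,x1,y0,y1=box
    m=(W[...,2]>zmin)&(W[...,2]<zmax)&(W[...,0]>x0)&(W[...,0]<x1)&(W[...,1]>y0)&(W[...,1]<y1)&(d>0)
    k,l,st,ce=cv2.connectedComponentsWithStats(m.astype(np.uint8))
    out=[]
    for i in range(1,k):
        if st[i,4]<mina: continue
        mm=l==i; out.append((ce[i].round(),st[i,4],rect(W[mm][:,:2]),np.median(W[mm][:,2]).round(1),np.median(p[mm],0)))
    return out
def st():
    s=arm.read_state();print("t",round(s["clock"],2),"pos",s["position"].round(1),"R\n",R.from_quat(s["ee_rot"]).as_matrix().round(3),"w",round(s["gripper_width"],1),"F",s["contact_force"].round(1),"j",s["joints"].round(3));return s
E
python3 - <<'E'
from h import *
z=np.load("pics/top0.npz");p,d=z["p"],z["d"]
W=world("top",d);print("table",np.median(W[150:300,100:400,2]))
for b in blobs("top",p,d,8,30,(300,900,-500,600)):print("lo",*b)
for b in blobs("top",p,d,70,82,(300,900,-500,600)):print("lid",*b)
for b in blobs("top",p,d,90,130,(300,900,-500,600)):print("grip",*b)
for b in blobs("top",p,d,50,66,(300,900,-500,600)):print("bar",*b)
cv2.imwrite("pics/ort.png",rectify("top",p,d,380,720,-420,-80,5,1.7))
E
```

```text
table 0.992893993025973
lo [99. 77.] 116 (array([875.9, 544. ]), array([101.3,  50.7]), -44.2) 19.6 [55. 53. 53.]
lo [125.  76.] 113 (array([877.9, 465.3]), array([96.8, 53.6]), -44.5) 19.8 [56. 53. 53.]
lo [125. 111.] 227 (array([770.4, 462.9]), array([251.8, 123.4]), -51.1) 19.6 [59. 56. 56.]
lo [ 98. 102.] 119 (array([800., 542.]), array([97.6, 48.7]), -45.8) 18.7 [60. 57. 58.]
lo [124. 101.] 123 (array([799. , 463.5]), array([98. , 49.4]), -45.9) 17.8 [67. 64. 64.]
lo [259. 105.] 28 (array([789.7,  52.2]), array([33.9, 19.2]), 88.7) 10.3 [66.  74.  29.5]
lo [268. 113.] 180 (array([765.5,  27.4]), array([115. ,  54.4]), -56.3) 9.8 [76.  99.5 45. ]
lo [289. 117.] 216 (array([755.8, -33.5]), array([86.4, 70.7]), 85.4) 9.8 [111. 102.  96.]
lo [329. 114.] 262 (array([ 756.8, -161.7]), array([59.2, 42.5]), 32.9) 15.4 [197.  55. 145.]
lo [361. 136.] 80 (array([ 691.1, -257.6]), array([56.4, 34.2]), 50.9) 22.3 [197.  205.5 193. ]
lo [246. 167.] 265 (array([594.5,  95.1]), array([60.4, 40.2]), -15.5) 15.7 [145. 141. 138.]
lo [388. 181.] 267 (array([ 552.9, -326.9]), array([206.1, 111.3]),
[... 741 characters left out ...]
8, 42.3]), 42.5) 15.9 [ 77. 198.  37.]
lo [226. 246.] 284 (array([362.1, 155.1]), array([60.3, 40.1]), -82.7) 15.6 [209.  65. 157.]
lid [171. 188.] 3616 (array([527.6, 307.2]), array([207.9, 167.4]), -13.9) 75.6 [ 15.  25. 223.]
grip [170. 186.] 217 (array([529.8, 308.8]), array([79.9, 20.1]), -15.8) 108.5 [29. 28. 30.]
bar [367. 129.] 201 (array([ 698.7, -263.5]), array([49.5, 46. ]), -45.5) 54.4 [238. 245. 243.]
bar [420. 183.] 304 (array([ 537.5, -411.2]), array([119.6,  22.4]), 11.6) 58.6 [ 17.  25. 239.]
bar [ 93. 172.] 67 (array([574.9, 531.8]), array([54.8, 38.8]), -31.3) 59.0 [110. 121. 118.]
bar [107. 179.] 25 (array([560.3, 496.9]), array([47.1, 13.3]), -16.7) 59.0 [148. 159. 157.]
```

View pics/ort.png

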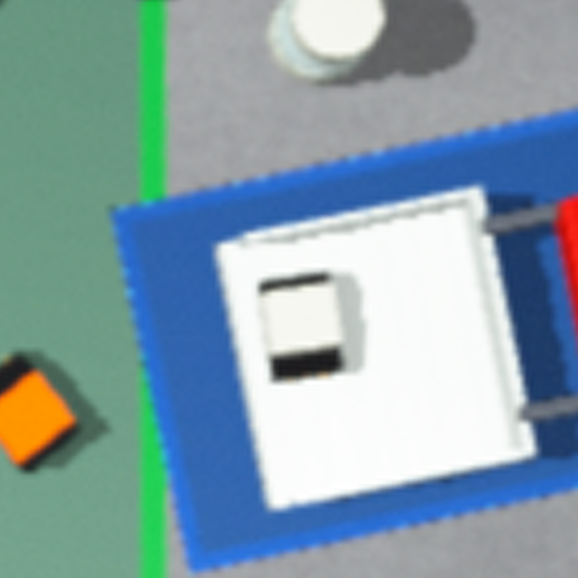

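```bash
cat >> h.py <<'E'
def go(x,y,z,yaw=None,s=None):
    """print tool-axis deltas to reach TCP target; turn first then shift"""
    s=s or arm.read_state();M=R.from_quat(s["ee_rot"]).as_matrix()
    cur=np.degrees(np.arctan2(M[1,0],M[0,0]));yw=cur if yaw is None else yaw
    t=-((yw-cur+180)%360-180)
    a=np.radians(yw);ex=np.array([np.cos(a),np.sin(a),0]);ey=np.array([np.sin(a),-np.cos(a),0]);ez=np.array([0,0,-1.])
    D=np.array([x,y,z])-s["position"]
    print(f"pos {s['position'].round(1)} yaw {cur:.1f} tilt {np.degrees(np.arccos(-M[2,2])):.2f} turn {t:.1f} shift m",(np.array([D@ex,D@ey,D@ez])/1000).round(4),f"w {s['gripper_width']:.1f} t {s['clock']:.1f} F {s['contact_force'].round(1)}")
E
python3 -c "
from h import *
go(478.2,-90.6,80,-140.5)"
```

```text
pos [243.1 575.3 208.6] yaw -22.9 tilt 0.10 turn 117.6 shift m [ 0.2421 -0.6634  0.1286] w 85.5 t 0.1 F [ 1.1 -0.4 -0.3]
```

Emit:
drive_tool([
  [0, 0, 0, 8.4, 0.08],
  [0, 0, 0, 8.4, 0.07],
  [0, 0, 0, 8.4, 0.06],
  [0, 0, 0, 8.4, 0.055],
  [0, 0, 0, 8.4, 0.055],
  [0, 0, 0, 8.4, 0.055],
  [0, 0, 0, 8.4, 0.055],
  [0, 0, 0, 8.4, 0.055],
  [0, 0, 0, 8.4, 0.055],
  [0, 0, 0, 8.4, 0.055],
  [0, 0, 0, 8.4, 0.055],
  [0, 0, 0, 8.4, 0.055],
  [0, 0, 0, 8.4, 0.055],
  [0, 0, 0, 8.4, 0.055],
])

```text
clock: 1.55
position: [243.1, 575.4, 208.9]
ee_rot: [-0.335, 0.942, -0.0, -0.0]
contact_force: [0.1, 0.7, 0.7]
gripper_width: 55.4
```

Emit:
drive_tool([
  [0.012, -0.033, 0.0, 0, 0.055],
  [0.012, -0.033, 0.0, 0, 0.055],
  [0.012, -0.033, 0.0, 0, 0.055],
  [0.012, -0.033, 0.0, 0, 0.055],
  [0.012, -0.033, 0.0, 0, 0.055],
  [0.012, -0.033, 0.0, 0, 0.055],
  [0.012, -0.033, 0.0, 0, 0.055],
  [0.012, -0.033, 0.0, 0, 0.055],
  [0.012, -0.033, 0.0, 0, 0.055],
  [0.012, -0.033, 0.0, 0, 0.055],
  [0.012, -0.033, 0.01, 0, 0.055],
  [0.012, -0.033, 0.01, 0, 0.055],
  [0.012, -0.033, 0.01, 0, 0.055],
  [0.012, -0.033, 0.01, 0, 0.055],
  [0.012, -0.033, 0.01, 0, 0.055],
  [0.012, -0.033, 0.01, 0, 0.055],
  [0.012, -0.033, 0.01, 0, 0.055],
  [0.012, -0.033, 0.01, 0, 0.055],
  [0.012, -0.033, 0.01, 0, 0.055],
  [0.012, -0.033, 0.01, 0, 0.055],
])

```text
clock: 3.55
position: [478.0, -87.7, 108.9]
ee_rot: [-0.338, 0.941, 0.0, -0.0]
contact_force: [-0.7, 0.7, 0.3]
gripper_width: 55.2
```

```bash
python3 -c "
from h import *
go(478.2,-90.6,80,-140.5)
p,d=cam('wrist');cv2.imwrite('pics/w1.png',p)
p,d=cam('top');cv2.imwrite('pics/t1.png',p)
for b in blobs('top',p,d,8,30,(400,620,-120,120)):print('lo',*b)
"
```

```text
pos [478.  -87.7 108.9] yaw -140.5 tilt 0.01 turn -0.0 shift m [ 0.0017 -0.0024  0.0289] w 55.2 t 3.5 F [-0.7  0.7  0.3]
lo [246. 168.] 246 (array([593.2,  95.9]), array([57.4, 40.5]), -14.1) 16.0 [145. 140. 139.]
lo [312. 213.] 38 (array([ 455.9, -100.4]), array([29.1, 13.1]), -57.2) 15.3 [ 27.   65.5 128. ]
```

View pics/w1.png

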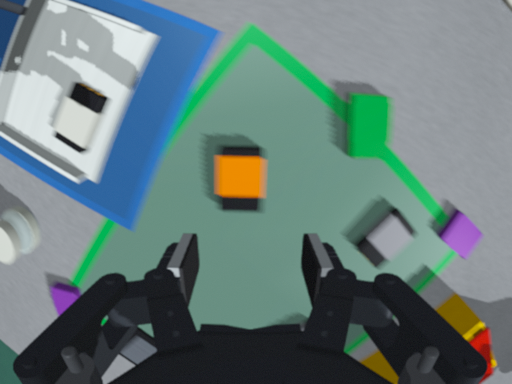

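The wrist view shows the orange pack centred between the fingers at (240,178), with its long axis along the tool. Descending to grip it.

Emit:
drive_tool([
  [0.002, -0.002, 0.03, 0, 0.055],
  [0, 0, 0.03, 0, 0.055],
  [0, 0, 0.025, 0, 0.055],
  [0, 0, 0.015, 0, 0.055],
  [0, 0, 0.005, 0, 0.055],
  [0, 0, 0, 0, 0.03],
  [0, 0, 0, 0, 0.03],
  [0, 0, 0, 0, 0.03],
  [0, 0, 0, 0, 0.03],
])

```text
clock: 4.55
position: [478.1, -88.9, 5.3]
ee_rot: [-0.338, 0.941, -0.0, 0.001]
contact_force: [-0.5, -0.8, -0.4]
gripper_width: 29.9
```

```bash
python3 -c "
from h import *
go(478.2,-90.6,80,-140.5)
u=np.array([np.cos(np.radians(101.6)),np.sin(np.radians(101.6))]);v=np.array([-u[1],u[0]])
b=np.array([537.5,-411.2]);c=b+120*u;print('blade',c)
for n,q in dict(A=(-28,35),B=(-31,-35),C=(38,42)).items():
  t=c+q[0]*u+q[1]*v;print(n,t.round(1))
  go(t[0],t[1],100,-168.4)
"
```

```text
pos [478.1 -88.9   5.3] yaw -140.5 tilt 0.11 turn 0.0 shift m [ 0.001  -0.0013 -0.0747] w 29.9 t 4.5 F [-0.5 -0.8 -0.4]
blade [ 513.37064946 -293.65097005]
A [ 484.7 -328.1]
pos [478.1 -88.9   5.3] yaw -140.5 tilt 0.11 turn 27.9 shift m [ 0.0416 -0.2356 -0.0947] w 29.9 t 4.5 F [-0.5 -0.8 -0.4]
B [ 553.9 -317. ]
pos [478.1 -88.9   5.3] yaw -140.5 tilt 0.11 turn 27.9 shift m [-0.0284 -0.2386 -0.0947] w 29.9 t 4.5 F [-0.5 -0.8 -0.4]
C [ 464.6 -264.9]
pos [478.1 -88.9   5.3] yaw -140.5 tilt 0.11 turn 27.9 shift m [ 0.0486 -0.1696 -0.0947] w 29.9 t 4.5 F [-0.5 -0.8 -0.4]
```

```bash
python3 -c "
from h import *
p,d=cam('wrist');cv2.imwrite('pics/w2.png',p)
p,d=cam('scene');cv2.imwrite('pics/s2.png',cv2.resize(p[100:300,130:380],None,fx=3,fy=3))
"
```

```text
(no output)
```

View pics/w2.png

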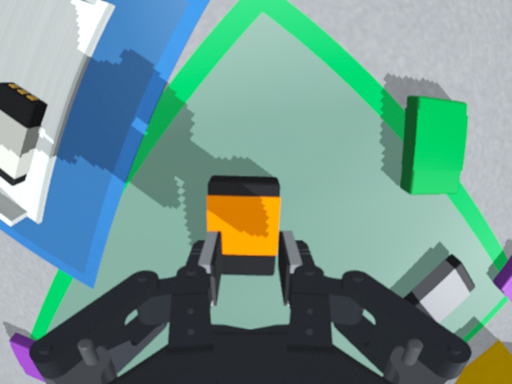

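View pics/s2.png

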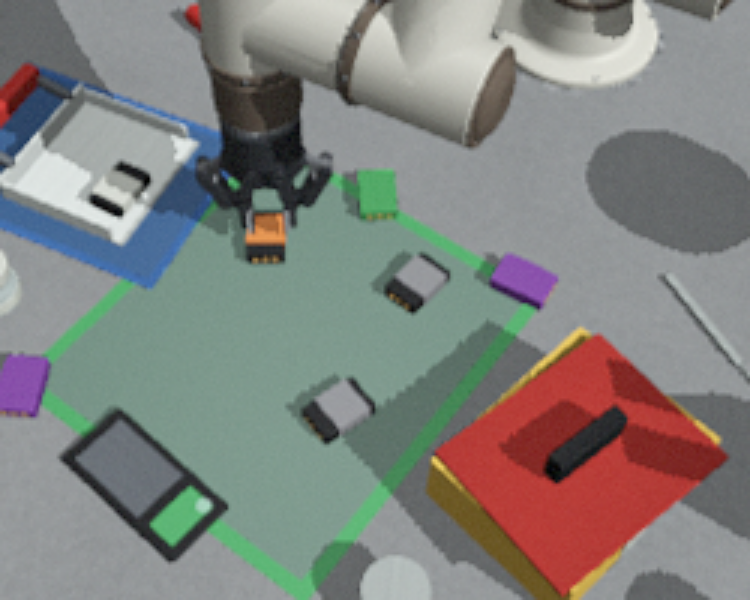

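```bash
python3 -c "
from h import *
for n in ['scene','top']:
  p,d=cam(n)
  W=world(n,d);m=(p[...,0]<60)&(p[...,1]>80)&(p[...,1]<180)&(p[...,2]>150)&(W[...,2]>8)&(W[...,2]<25)&(abs(W[...,1]+90)<100)
  print(n,m.sum(),rect(W[m][:,:2]) if m.sum()>5 else '',np.percentile(W[m][:,2],[5,50,95]) if m.sum() else '')
  m=(W[...,2]>8)&(W[...,2]<18)&(abs(W[...,1]+90)<60)&(abs(W[...,0]-478)<60)
  print(n,m.sum(),rect(W[m][:,:2]))
"
```

```text
scene 25 (array([467.7, -97.8]), array([27.1, 18.6]), -35.7) [14.05817882 17.82815576 19.79601283]
scene 123 (array([472.4, -78.7]), array([117.2,  62.4]), -60.1)
top 4  [ 8.99138808 15.21294929 16.63869999]
top 15 (array([ 437.2, -117. ]), array([63.3, 33.4]), -87.8)
```

Emit:
drive_tool([
  [0, 0, 0, 0, 0.02],
  [0, 0, 0, 0, 0.02],
  [0, 0, 0, 0, 0.02],
  [0, 0, -0.02, 0, 0.02],
  [0, 0, -0.02, 0, 0.02],
  [0, 0, -0.02, 0, 0.02],
  [0, 0, -0.02, 0, 0.02],
])

```text
clock: 5.45
position: [477.3, -89.1, 85.1]
ee_rot: [-0.338, 0.941, 0.0, -0.0]
contact_force: [0.2, 0.3, 0.8]
gripper_width: 19.9
```

```bash
python3 -c "
from h import *
p,d=cam('wrist');cv2.imwrite('pics/w3.png',p)
p,d=cam('scene');cv2.imwrite('pics/s3.png',cv2.resize(p[100:300,130:380],None,fx=3,fy=3))
"
```

```text
(no output)
```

View pics/w3.png

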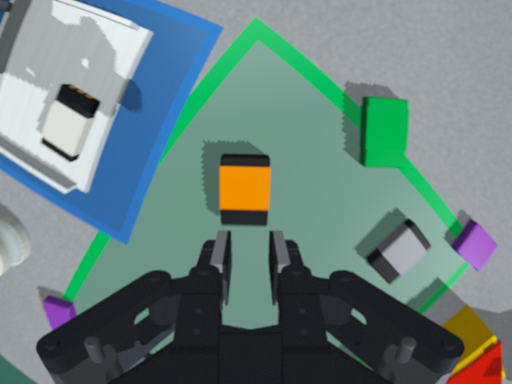

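View pics/s3.png

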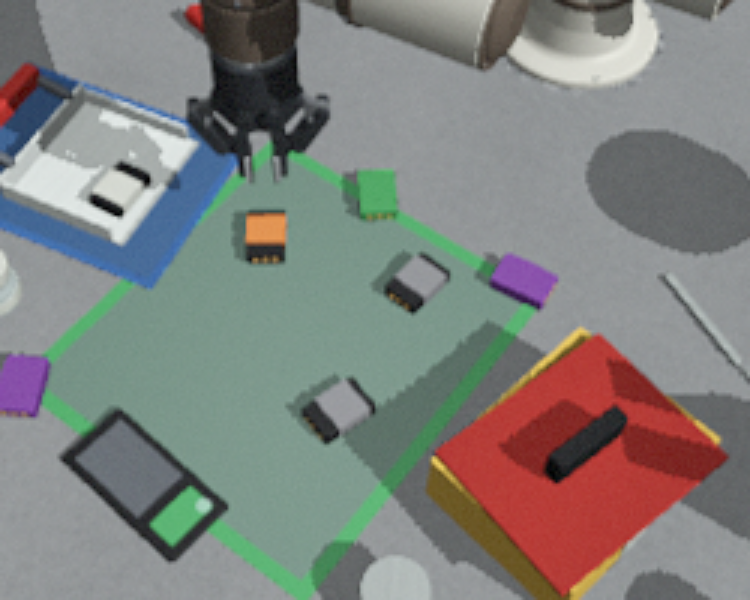

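```bash
cat >> h.py <<'E'
def wpts(d):
    c=arm.camera_params("wrist");K=c["K"];T=c["mount"]
    v,u=np.mgrid[0:d.shape[0],0:d.shape[1]].astype(float)
    a=(u-K[0,2])/K[0,0];b=(v-K[1,2])/K[1,1];r=np.hypot(a,b)+1e-12
    t=np.tan(r)/r
    P=np.stack([a*t*d,-b*t*d,-d],-1)
    return P@T[:3,:3].T+T[:3,3]
E
python3 -c "
from h import *
p,d=cam('wrist');T=wpts(d)
for r in range(225,310,10):
  print(r,[(c,*T[r,c].round(0)) for c in (215,222,226,272,276,282)])
s=arm.read_state();M=R.from_quat(s['ee_rot']).as_matrix()
Wd=T@M.T+s['position']
m=(Wd[...,2]>10)&(Wd[...,2]<22)&(p[...,2]>180)&(p[...,0]<80);print(rect(Wd[m][:,:2]),np.median(Wd[m],0))
m=(Wd[...,2]>10)&(Wd[...,2]<22)&(np.hypot(Wd[...,0]-478,Wd[...,1]+90)<45);print(rect(Wd[m][:,:2]),np.median(Wd[m],0))
print(np.median(Wd[100:220,280:340,2]))
for b in blobs('top',*cam('top'),8,30,(400,620,-120,120)):print('lo',*b)
"
```

```text
225 [(215, np.float64(-35.0), np.float64(-30.0), np.float64(86.0)), (222, np.float64(-36.0), np.float64(-24.0), np.float64(87.0)), (226, np.float64(-36.0), np.float64(-20.0), np.float64(87.0)), (272, np.float64(-35.0), np.float64(22.0), np.float64(86.0)), (276, np.float64(-35.0), np.float64(26.0), np.float64(85.0)), (282, np.float64(-36.0), np.float64(32.0), np.float64(86.0))]
235 [(215, np.float64(-46.0), np.float64(-31.0), np.float64(87.0)), (222, np.float64(11.0), np.float64(-12.0), np.float64(-31.0)), (226, np.float64(11.0), np.float64(-10.0), np.float64(-32.0)), (272, np.float64(11.0), np.float64(13.0), np.float64(-32.0)), (276, np.float64(11.0), np.float64(15.0), np.float64(-32.0)), (282, np.float64(11.0), np.float64(18.0), np.float64(-32.0))]
245 [(215, np.float64(11.0), np.float64(-14.0), np.float64(-42.0)), (222, np.float64(11.0), np.float64(-11.0), np.float64(-43.0)), (226, np.float64(11.0), np.float64(-9.0), np.float64(-42.0)), (272, np.float64(11.0), np.float64(12.0), np.float64(-43.0)), (276, np.float64(11.0), np.float64(14.0), np.float64(-43.0)), (282, np.float64(11.0),
[... 1996 characters left out ...]
 np.float64(-5.0), np.float64(-10.0), np.float64(-67.0)), (226, np.float64(-12.0), np.float64(-9.0), np.float64(-59.0)), (272, np.float64(-131.0), np.float64(26.0), np.float64(87.0)), (276, np.float64(-131.0), np.float64(30.0), np.float64(87.0)), (282, np.float64(17.0), np.float64(11.0), np.float64(-93.0))]
(array([472.9, -94.9]), array([40.2, 36.8]), -52.0) [472.63061568 -95.14782684  14.62110184]
(array([476.2, -92.4]), array([60.2, 40.4]), 37.9) [474.49408446 -93.5911239   14.49418656]
-0.677394747282527
lo [246. 168.] 250 (array([593.7,  95.2]), array([58.5, 40. ]), -15.6) 15.3 [145.  140.5 138.5]
lo [311. 214.] 35 (array([454.9, -96.4]), array([22.9, 15.5]), -57.3) 15.7 [ 31.  96. 184.]
```

```bash
python3 -c "
from h import *
p,d=cam('wrist');T=wpts(d)
for r in range(222,242,2):
  print(r,[(c,*T[r,c].round(0).astype(int)) for c in (219,222,225,228,270,273,276,279)])
cv2.imwrite('pics/w4.png',cv2.resize(p[200:330,180:320],None,fx=4,fy=4))
"
```

```text
222 [(219, np.int64(-31), np.int64(-26), np.int64(83)), (222, np.int64(-25), np.int64(-22), np.int64(69)), (225, np.int64(-25), np.int64(-19), np.int64(68)), (228, np.int64(-25), np.int64(-17), np.int64(69)), (270, np.int64(-31), np.int64(20), np.int64(84)), (273, np.int64(-32), np.int64(23), np.int64(84)), (276, np.int64(-32), np.int64(26), np.int64(84)), (279, np.int64(-32), np.int64(29), np.int64(84))]
224 [(219, np.int64(-33), np.int64(-26), np.int64(83)), (222, np.int64(-27), np.int64(-22), np.int64(70)), (225, np.int64(-27), np.int64(-19), np.int64(69)), (228, np.int64(-26), np.int64(-17), np.int64(68)), (270, np.int64(-34), np.int64(20), np.int64(85)), (273, np.int64(-33), np.int64(23), np.int64(84)), (276, np.int64(-33), np.int64(26), np.int64(84)), (279, np.int64(-34), np.int64(29), np.int64(84))]
226 [(219, np.int64(-35), np.int64(-26), np.int64(83)), (222, np.int64(-36), np.int64(-24), np.int64(86)), (225, np.int64(-36), np.int64(-21), np.int64(84)), (228, np.int64(-36), np.int64(-18), np.int64(85)), (270, np.int64(-35), np.int64(20), np.int64(83)), (273, np.int64(-36), np
[... 2284 characters left out ...]
.int64(11), np.int64(-10), np.int64(-35)), (228, np.int64(11), np.int64(-9), np.int64(-35)), (270, np.int64(10), np.int64(12), np.int64(-32)), (273, np.int64(11), np.int64(13), np.int64(-35)), (276, np.int64(11), np.int64(14), np.int64(-35)), (279, np.int64(10), np.int64(16), np.int64(-34))]
240 [(219, np.int64(11), np.int64(-13), np.int64(-36)), (222, np.int64(11), np.int64(-11), np.int64(-38)), (225, np.int64(11), np.int64(-10), np.int64(-38)), (228, np.int64(11), np.int64(-9), np.int64(-37)), (270, np.int64(75), np.int64(1), np.int64(-164)), (273, np.int64(11), np.int64(13), np.int64(-37)), (276, np.int64(11), np.int64(14), np.int64(-37)), (279, np.int64(11), np.int64(16), np.int64(-38))]
```

View pics/w4.png

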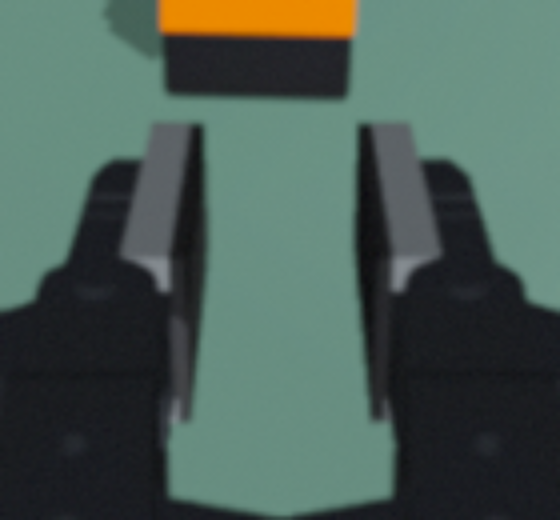

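The wrist depth shows the fingertips end about 26 mm behind the reported TCP (pad front edge at tool z ≈ −27, with the table consistent). The first grasp therefore closed above the pack, and I'll go 25 mm deeper in small steps.

```bash
python3 -c "
from h import *
go(477,-91.5,-21,-140.5)"
```

```text
pos [476.8 -89.1  83.8] yaw -140.5 tilt 0.07 turn -0.0 shift m [ 0.0014 -0.002   0.1048] w 20.1 t 5.7 F [-1.1 -0.3 -0. ]
```

Emit:
drive_tool([
  [0.001, -0.001, 0, 0, 0.055],
  [0, 0, 0, 0, 0.055],
  [0, 0, 0, 0, 0.055],
  [0, 0, 0.03, 0, 0.055],
  [0, 0, 0.03, 0, 0.055],
  [0, 0, 0.02, 0, 0.055],
  [0, 0, 0.01, 0, 0.055],
  [0, 0, 0.008, 0, 0.055],
  [0, 0, 0.006, 0, 0.055],
  [0, 0, 0, 0, 0.055],
])

```text
clock: 6.7
position: [477.4, -90.5, -19.8]
ee_rot: [-0.338, 0.941, 0.0, -0.0]
contact_force: [1.2, -0.1, -0.0]
gripper_width: 54.9
```

Emit:
drive_tool([
  [0, 0, 0, 0, 0.03],
  [0, 0, 0, 0, 0.03],
  [0, 0, 0, 0, 0.03],
  [0, 0, 0, 0, 0.03],
])

```text
clock: 7.1
position: [478.2, -90.4, -18.6]
ee_rot: [-0.338, 0.941, -0.0, 0.001]
contact_force: [-0.9, 0.6, 6.1]
gripper_width: 38.4
```

Emit:
drive_tool([
  [0, 0, -0.01, 0, 0.03],
  [0, 0, -0.02, 0, 0.03],
  [0, 0, -0.03, 0, 0.03],
  [0, 0, -0.03, 0, 0.03],
  [0, 0, 0, 7, 0.03],
  [0, 0, 0, 7, 0.03],
  [0, 0, 0, 7, 0.03],
  [0, 0, 0, 6.9, 0.03],
])

```text
clock: 7.9
position: [477.0, -90.5, 70.9]
ee_rot: [-0.098, 0.995, 0.0, 0.0]
contact_force: [0.8, 0.8, -0.9]
gripper_width: 38.6
```

```bash
python3 -c "
from h import *
go(484.7,-328.1,71,-168.4)
p,d=cam('wrist');cv2.imwrite('pics/w5.png',p)
"
```

```text
pos [477.  -90.5  70.9] yaw -168.7 tilt 0.02 turn -0.3 shift m [ 4.030e-02 -2.343e-01 -1.000e-04] w 38.6 t 7.9 F [ 0.8  0.8 -0.9]
```

View pics/w5.png

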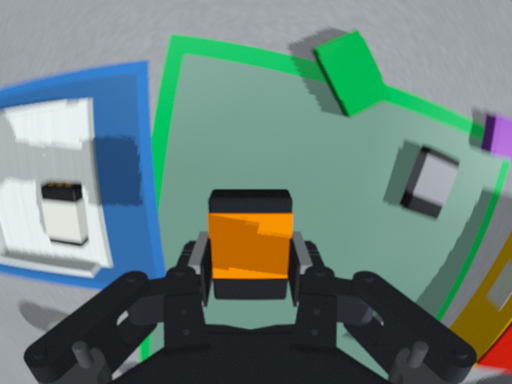

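Emit:
drive_tool([
  [0.005, -0.0293, 0, 0, 0.03],
  [0.005, -0.0293, 0, 0, 0.03],
  [0.005, -0.0293, 0, 0, 0.03],
  [0.005, -0.0293, 0, 0, 0.03],
  [0.005, -0.0293, 0, 0, 0.03],
  [0.005, -0.0293, 0, 0, 0.03],
  [0.005, -0.0293, 0, 0, 0.03],
  [0.005, -0.0293, 0, 0, 0.03],
  [0, 0, 0, 0, 0.03],
])

```text
clock: 8.85
position: [485.1, -331.0, 70.4]
ee_rot: [-0.1, 0.995, -0.0, 0.0]
contact_force: [-0.2, -0.1, -0.7]
gripper_width: 38.3
```

```bash
cat >> h.py <<'E'
def shovelw(p,d,S,c,ang):
    "wrist pts -> shovel frame"
    T=wpts(d);M=R.from_quat(S["ee_rot"]).as_matrix();W=T@M.T+S["position"]
    return W
E
python3 -c "
from h import *
s=arm.read_state()
p,d=cam('wrist');cv2.imwrite('pics/w6.png',p)
W=shovelw(p,d,s,0,0)
u=np.array([np.cos(np.radians(101.6)),np.sin(np.radians(101.6))]);v=np.array([-u[1],u[0]]);c=np.array([513.4,-293.7])
q=W[...,:2]-c;X=q@u;Y=q@v;Z=W[...,2]
m=(abs(X)<75)&(abs(Y)<75)
m1=m&(Z>17)&(Z<28)&(X>-20)&(abs(Y)<68)
print('pack0',rect(np.stack([X[m1],Y[m1]],1)),np.median(Z[m1]))
m2=m&(Z<12)&(Z>0);print('blade z',np.median(Z[m2]))
for n,cond in dict(back=(abs(X+73)<12)&(abs(Y)<60),L=(abs(Y-77)<12)&(abs(X)<60),Rr=(abs(Y+77)<12)&(abs(X)<60)).items():
  mm=cond&(Z>20)&(Z<36);print(n,mm.sum(),np.percentile(X[mm],[5,50,95]) if mm.sum() else '',np.percentile(Y[mm],[5,50,95]) if mm.sum() else '')
go(484.7,-328.1,-10.5,-168.4)
"
```

```text
pack0 (array([ 36.7, -12.4]), array([44.6, 39.8]), 88.6) 21.888455849193925
blade z 5.946458080378733
back 491 [-76.87475868 -73.64272675 -72.97025893] [ 9.44327349 32.46429632 55.36770709]
L 1084 [-53.98181925  -3.78101157  52.75037803] [75.86225295 78.0675935  79.66538952]
Rr 557 [-55.87231611 -24.53782166   9.54297904] [-77.69733773 -74.97247659 -73.81717459]
pos [ 484.7 -329.4   70.2] yaw -168.5 tilt 0.03 turn -0.1 shift m [-0.0002  0.0013  0.0807] w 38.3 t 8.9 F [-0.3  0.  -0.9]
```

View pics/w6.png

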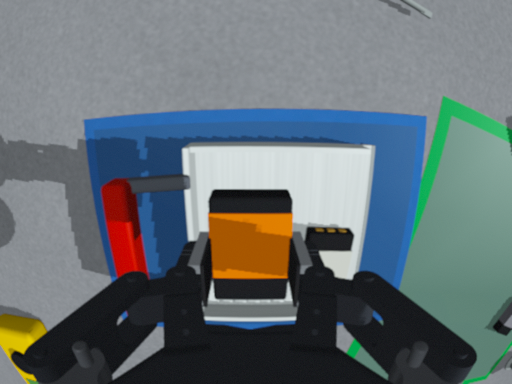

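Emit:
drive_tool([
  [0, 0.001, 0.025, 0, 0.03],
  [0, 0, 0.025, 0, 0.03],
  [0, 0, 0.015, 0, 0.03],
  [0, 0, 0.01, 0, 0.03],
  [0, 0, 0.005, 0, 0.03],
  [0, 0, 0, 0, 0.03],
])

```text
clock: 9.5
position: [485.1, -326.7, -9.7]
ee_rot: [-0.101, 0.995, 0.0, -0.0]
contact_force: [-0.1, 0.0, -0.6]
gripper_width: 38.2
```

Emit:
drive_tool([
  [0, 0, 0.0015, 0, 0.03],
  [0, 0, 0, 0, 0.03],
  [0, 0, 0, 0, 0.047],
  [0, 0, 0, 0, 0.047],
  [0, 0, -0.02, 0, 0.048],
  [0, 0, -0.03, 0, 0.048],
  [0, 0, -0.03, 0, 0.048],
])

```text
clock: 10.2
position: [484.8, -327.1, 69.7]
ee_rot: [-0.101, 0.995, 0.0, -0.0]
contact_force: [0.3, 0.1, 0.4]
gripper_width: 47.4
```

```bash
python3 -c "
from h import *
p,d=cam('wrist');cv2.imwrite('pics/w7.png',p)
for b in blobs('top',*cam('top'),10,18,(380,640,-70,130)):print('lo',*b)
go(594.2,95.2,80,164.5)
"
```

```text
lo [246. 167.] 196 (array([595.1,  95.3]), array([60.6, 39.8]), -15.4) 15.3 [133.  129.5 125. ]
lo [255. 222.] 213 (array([429.9,  69.7]), array([59.9, 40.3]), -4.7) 14.7 [151. 152. 142.]
lo [287. 237.] 26 (array([388.1, -25. ]), array([26.9, 11.9]), 89.5) 15.4 [ 72.5 185.5  43. ]
pos [ 488.3 -328.7   73.9] yaw -168.3 tilt 0.58 turn 27.2 shift m [ 0.0112  0.4367 -0.0061] w 47.9 t 10.3 F [ 1.  -0.6 -0. ]
```

View pics/w7.png

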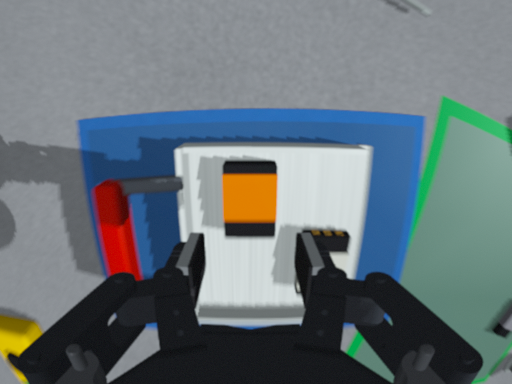

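Emit:
drive_tool([
  [0, 0, 0, 6.8, 0.055],
  [0, 0, 0, 6.8, 0.055],
  [0, 0, 0, 6.8, 0.055],
  [0, 0, 0, 6.8, 0.055],
  [0.001, 0.0335, 0, 0, 0.055],
  [0.001, 0.0335, 0, 0, 0.055],
  [0.001, 0.0335, 0, 0, 0.055],
  [0.001, 0.0335, 0, 0, 0.055],
  [0.001, 0.0335, 0, 0, 0.055],
  [0.001, 0.0335, 0, 0, 0.055],
  [0.001, 0.0335, 0, 0, 0.055],
  [0.001, 0.0335, 0, 0, 0.055],
  [0.001, 0.0335, 0, 0, 0.055],
  [0.001, 0.0335, 0, 0, 0.055],
  [0.001, 0.0335, 0, 0, 0.055],
  [0, 0.0335, 0, 0, 0.055],
  [0, 0.0335, 0, 0, 0.055],
  [0, 0, 0, 0, 0.055],
  [0, 0, 0, 0, 0.055],
])

```text
clock: 12.2
position: [591.2, 95.7, 68.3]
ee_rot: [0.135, 0.991, -0.0, -0.001]
contact_force: [0.1, -0.8, -0.2]
gripper_width: 55.1
```

```bash
python3 -c "
from h import *
s=arm.read_state();p,d=cam('wrist')
W=shovelw(p,d,s,0,0);m=(W[...,2]>10)&(W[...,2]<22)&(np.hypot(W[...,0]-595,W[...,1]-95)<60);print(rect(W[m][:,:2]),np.median(W[m][:,2]))
go(595,95.3,-20,164.5)
"
```

```text
(array([594. ,  93.4]), array([59.4, 40.7]), -15.7) 15.949438209327056
pos [591.   94.9  68.4] yaw 164.4 tilt 0.08 turn -0.1 shift m [-0.0038  0.0015  0.0884] w 54.7 t 12.2 F [-0.1 -0.4 -0.6]
```

Emit:
drive_tool([
  [-0.004, 0, 0.03, 0, 0.055],
  [0, 0, 0.025, 0, 0.055],
  [0, 0, 0.015, 0, 0.055],
  [0, 0, 0.01, 0, 0.055],
  [0, 0, 0.008, 0, 0.055],
  [0, 0, 0, 0, 0.055],
  [0, 0, 0, 0, 0.03],
  [0, 0, 0, 0, 0.03],
  [0, 0, 0, 0, 0.03],
  [0, 0, 0, 0, 0.03],
])

```text
clock: 13.25
position: [596.3, 94.5, -18.0]
ee_rot: [0.136, 0.991, 0.0, 0.001]
contact_force: [-0.3, -0.6, 3.9]
gripper_width: 38.3
```

Emit:
drive_tool([
  [0, 0, -0.01, 0, 0.03],
  [0, 0, -0.02, 0, 0.03],
  [0, 0, -0.03, 0, 0.03],
  [0, 0, -0.03, 0, 0.03],
  [0, 0, 0, -6.8, 0.03],
  [0, 0, 0, -6.8, 0.03],
  [0, 0, 0, -6.8, 0.03],
  [0, 0, 0, -6.8, 0.03],
  [0, 0, 0, 0, 0.03],
])

```text
clock: 14.15
position: [595.3, 94.2, 71.3]
ee_rot: [-0.101, 0.995, 0.0, 0.0]
contact_force: [0.1, 0.7, -0.6]
gripper_width: 38.3
```

```bash
python3 -c "
from h import *
go(553.9,-317,71,-168.4)"
```

```text
pos [595.3  94.2  71.3] yaw -168.4 tilt 0.01 turn -0.0 shift m [ 1.232e-01 -3.944e-01  3.000e-04] w 38.3 t 14.2 F [ 0.1  0.7 -0.6]
```

Emit:
drive_tool([
  [0.0103, -0.0329, 0, 0, 0.03],
  [0.0103, -0.0329, 0, 0, 0.03],
  [0.0103, -0.0329, 0, 0, 0.03],
  [0.0103, -0.0329, 0, 0, 0.03],
  [0.0103, -0.0329, 0, 0, 0.03],
  [0.0103, -0.0329, 0, 0, 0.03],
  [0.0103, -0.0329, 0, 0, 0.03],
  [0.0103, -0.0329, 0, 0, 0.03],
  [0.0103, -0.0329, 0, 0, 0.03],
  [0.0103, -0.0329, 0, 0, 0.03],
  [0.0103, -0.0329, 0, 0, 0.03],
  [0.0103, -0.0329, 0, 0, 0.03],
  [0, 0, 0, 0, 0.03],
  [0, 0, 0, 0, 0.03],
])

```text
clock: 15.55
position: [553.2, -317.9, 70.7]
ee_rot: [-0.099, 0.995, 0.0, -0.0]
contact_force: [-0.0, -0.5, -0.2]
gripper_width: 38.3
```

```bash
cat >> h.py <<'E'
def shovframe(W,c=(513.4,-293.7),ang=101.6):
    u=np.array([np.cos(np.radians(ang)),np.sin(np.radians(ang))]);v=np.array([-u[1],u[0]])
    q=W[...,:2]-np.array(c);return q@u,q@v,W[...,2]
E
python3 -c "
from h import *
s=arm.read_state();p,d=cam('wrist');cv2.imwrite('pics/w8.png',p)
X,Y,Z=shovframe(shovelw(p,d,s,0,0))
m=(Z>17)&(Z<26)&(abs(Y)<73)&(X<73)&(X>-65)
k,l,stt,ce=cv2.connectedComponentsWithStats(m.astype(np.uint8))
for i in range(1,k):
  if stt[i,4]>60: print(ce[i],rect(np.stack([X[l==i],Y[l==i]],1)))
go(553.9,-317,-9,-168.4)"
```

```text
[255.62904276 108.2131539 ] (array([-25.5,  37. ]), array([60.2, 40.6]), -89.9)
[334.02660282 184.29688747] (array([ 36. , -20.9]), array([60.4, 41.2]), 86.3)
pos [ 553.5 -317.1   70.8] yaw -168.5 tilt 0.03 turn -0.1 shift m [-0.0004  0.      0.0798] w 38.3 t 15.6 F [ 0.4 -0.1 -0.3]
```

View pics/w8.png

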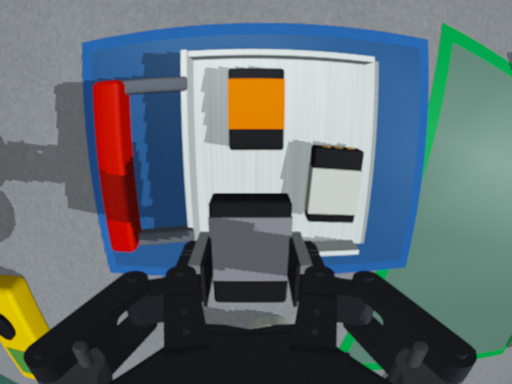

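Emit:
drive_tool([
  [0, 0, 0.025, 0, 0.03],
  [0, 0, 0.025, 0, 0.03],
  [0, 0, 0.015, 0, 0.03],
  [0, 0, 0.01, 0, 0.03],
  [0, 0, 0.005, 0, 0.03],
  [0, 0, 0.0015, 0, 0.03],
  [0, 0, 0, 0, 0.03],
  [0, 0, 0, 0, 0.047],
  [0, 0, 0, 0, 0.047],
  [0, 0, -0.02, 0, 0.048],
  [0, 0, -0.03, 0, 0.048],
  [0, 0, -0.03, 0, 0.048],
])

```text
clock: 16.8
position: [553.6, -317.5, 70.5]
ee_rot: [-0.101, 0.995, 0.0, -0.0]
contact_force: [0.6, -1.3, -0.6]
gripper_width: 48.2
```

```bash
python3 -c "
from h import *
for b in blobs('top',*cam('top'),10,18,(380,640,-70,130)):print('lo',*b)
go(429.9,69.8,73,175.3)"
```

```text
lo [255. 222.] 212 (array([429.9,  69.7]), array([59.8, 40.2]), -4.4) 14.9 [144. 142. 134.]
lo [287. 237.] 25 (array([388.1, -23.7]), array([23.8, 11.7]), 89.1) 14.4 [ 70. 181.  43.]
pos [ 557.2 -319.2   77. ] yaw -168.3 tilt 0.62 turn 16.4 shift m [0.1587 0.3772 0.004 ] w 48.1 t 16.9 F [ 1.3 -0.4  3.2]
```

Emit:
drive_tool([
  [0, 0, 0, 8.2, 0.055],
  [0, 0, 0, 8.2, 0.055],
  [0.0129, 0.0313, 0, 0, 0.055],
  [0.0129, 0.0313, 0, 0, 0.055],
  [0.0129, 0.0313, 0, 0, 0.055],
  [0.0129, 0.0313, 0, 0, 0.055],
  [0.0129, 0.0313, 0, 0, 0.055],
  [0.0129, 0.0313, 0, 0, 0.055],
  [0.0129, 0.0313, 0, 0, 0.055],
  [0.0129, 0.0313, 0, 0, 0.055],
  [0.0129, 0.0313, 0, 0, 0.055],
  [0.0129, 0.0313, 0, 0, 0.055],
  [0.0129, 0.0313, 0, 0, 0.055],
  [0.0129, 0.0313, 0, 0, 0.055],
  [0, 0, 0, 0, 0.055],
  [0, 0, 0, 0, 0.055],
])

```text
clock: 18.45
position: [431.1, 70.5, 69.9]
ee_rot: [0.041, 0.999, 0.0, 0.001]
contact_force: [0.9, -0.7, 0.4]
gripper_width: 54.9
```

```bash
python3 -c "
from h import *
s=arm.read_state();p,d=cam('wrist')
W=shovelw(p,d,s,0,0);m=(W[...,2]>10)&(W[...,2]<22)&(np.hypot(W[...,0]-430,W[...,1]-70)<60);print(rect(W[m][:,:2]),np.median(W[m][:,2]))
go(429.9,69.3,-20,175.5)
"
```

```text
(array([429.2,  68.1]), array([60.4, 40.6]), -4.7) 15.924587816035036
pos [431.2  69.8  69.8] yaw 175.2 tilt 0.05 turn -0.3 shift m [ 0.0013 -0.0006  0.0898] w 54.8 t 18.5 F [0.2 0.5 0.6]
```

Emit:
drive_tool([
  [0.001, 0, 0.03, 0, 0.055],
  [0, 0, 0.025, 0, 0.055],
  [0, 0, 0.015, 0, 0.055],
  [0, 0, 0.012, 0, 0.055],
  [0, 0, 0.008, 0, 0.055],
  [0, 0, 0, 0, 0.055],
  [0, 0, 0, 0, 0.03],
  [0, 0, 0, 0, 0.03],
  [0, 0, 0, 0, 0.03],
  [0, 0, 0, 0, 0.03],
])

```text
clock: 19.5
position: [430.6, 70.1, -19.9]
ee_rot: [0.042, 0.999, 0.0, 0.001]
contact_force: [0.4, -1.2, 3.6]
gripper_width: 38.6
```

Emit:
drive_tool([
  [0, 0, -0.01, 0, 0.03],
  [0, 0, -0.02, 0, 0.03],
  [0, 0, -0.03, 0, 0.03],
  [0, 0, -0.03, 0, 0.03],
  [0, 0, 0, -8.2, 0.03],
  [0, 0, 0, -8.2, 0.03],
  [0, 0, 0, 0, 0.03],
  [0, 0, 0, 0, 0.03],
])

```text
clock: 20.3
position: [429.8, 69.9, 69.7]
ee_rot: [-0.1, 0.995, 0.0, 0.0]
contact_force: [0.7, -0.6, -0.7]
gripper_width: 38.3
```

```bash
python3 -c "
from h import *
go(464.6-0.5,-264.9+1,71,-168.4)"
```

```text
pos [429.8  69.9  69.7] yaw -168.6 tilt 0.01 turn -0.2 shift m [ 0.0335 -0.3339 -0.0013] w 38.3 t 20.3 F [ 0.7 -0.6 -0.7]
```

Emit:
drive_tool([
  [0.0032, -0.0334, 0, 0, 0.03],
  [0.0032, -0.0334, 0, 0, 0.03],
  [0.0032, -0.0334, 0, 0, 0.03],
  [0.0032, -0.0334, 0, 0, 0.03],
  [0.0032, -0.0334, 0, 0, 0.03],
  [0.0032, -0.0334, 0, 0, 0.03],
  [0.0032, -0.0334, 0, 0, 0.03],
  [0.0032, -0.0334, 0, 0, 0.03],
  [0.0032, -0.0334, 0, 0, 0.03],
  [0.0032, -0.0334, 0, 0, 0.03],
  [0, 0, 0, 0, 0.03],
  [0, 0, 0, 0, 0.03],
])

```text
clock: 21.5
position: [465.1, -264.0, 68.8]
ee_rot: [-0.099, 0.995, 0.0, -0.001]
contact_force: [-0.4, -0.3, -0.8]
gripper_width: 38.4
```

```bash
python3 -c "
from h import *
s=arm.read_state();p,d=cam('wrist');cv2.imwrite('pics/w9.png',p)
X,Y,Z=shovframe(shovelw(p,d,s,0,0))
m=(Z>17)&(Z<26)&(abs(Y)<73)&(X<73)&(X>-65)
k,l,stt,ce=cv2.connectedComponentsWithStats(m.astype(np.uint8))
for i in range(1,k):
  if stt[i,4]>60: print(ce[i],rect(np.stack([X[l==i],Y[l==i]],1)))
T=wpts(d)
m=(T[...,2]>-45)&(T[...,2]<-10)&(p.max(-1)>95)&(abs(T[...,1])<19)
go(466.1,-264.6,-9,-168.4)"
```

```text
[166.64730878 206.52096317] (array([-25.5,  36.9]), array([60.1, 41.1]), -89.7)
[158.62080537 269.22147651] (array([-36.1, -21.1]), array([25.1, 14.9]), 0.4)
pos [ 465.1 -263.4   68.9] yaw -168.5 tilt 0.08 turn -0.1 shift m [-0.0007 -0.0014  0.0779] w 38.3 t 21.6 F [ 0.6 -0.4 -0.5]
```

View pics/w9.png

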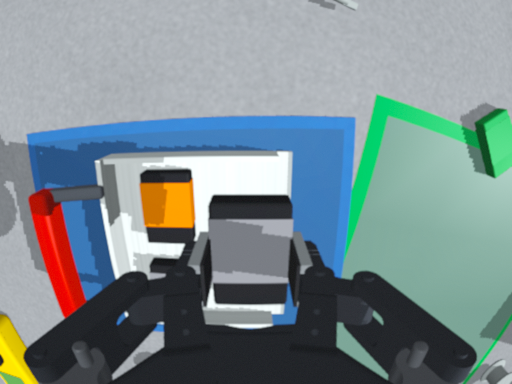

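Emit:
drive_tool([
  [-0.001, -0.001, 0.025, 0, 0.03],
  [0, 0, 0.025, 0, 0.03],
  [0, 0, 0.013, 0, 0.03],
  [0, 0, 0.008, 0, 0.03],
  [0, 0, 0.005, 0, 0.03],
  [0, 0, 0.0015, 0, 0.03],
  [0, 0, 0, 0, 0.03],
])

```text
clock: 22.25
position: [467.3, -264.3, -7.6]
ee_rot: [-0.101, 0.995, -0.0, 0.0]
contact_force: [0.2, 1.0, -0.7]
gripper_width: 38.6
```

Emit:
drive_tool([
  [0, 0, 0.001, 0, 0.03],
  [0, 0, 0, 0, 0.047],
  [0, 0, 0, 0, 0.047],
  [0, 0, -0.01, 0, 0.047],
  [0, 0, -0.025, 0, 0.048],
  [0, 0, -0.03, 0, 0.048],
  [0, 0, -0.03, 0, 0.05],
  [0, 0, -0.03, 0, 0.06],
  [0, 0, -0.03, 0, 0.07],
  [0, 0, 0, 0, 0.08],
])

```text
clock: 23.25
position: [469.9, -265.7, 151.7]
ee_rot: [-0.101, 0.995, -0.002, 0.005]
contact_force: [1.2, 0.4, -0.3]
gripper_width: 79.7
```

```bash
python3 -c "
from h import *
s=arm.read_state();p,d=cam('wrist');cv2.imwrite('pics/w10.png',p)
X,Y,Z=shovframe(shovelw(p,d,s,0,0))
m=(Z>17)&(Z<26)&(abs(Y)<73)&(X<73)&(X>-65)
k,l,stt,ce=cv2.connectedComponentsWithStats(m.astype(np.uint8))
for i in range(1,k):
  if stt[i,4]>60: print(ce[i],rect(np.stack([X[l==i],Y[l==i]],1)))
p,d=cam('top');np.savez('pics/t10.npz',p=p,d=d)
for b in blobs('top',p,d,70,82,(300,900,200,600)):print("lid",*b)
for b in blobs('top',p,d,90,130,(300,900,200,600)):print("grip",*b)
go(529.5,308.5,140,-13.9)"
```

```text
[250.50614902 195.71618037] (array([38.2,  9.8]), array([122. ,  42.2]), 87.4)
[190.03882133 174.29139383] (array([-25.2,  37.1]), array([59.3, 41.4]), 89.7)
[192.16199756 242.70219245] (array([-28.1, -43.3]), array([59.2, 41.3]), 89.8)Traceback (most recent call last):
  File "<string>", line 10, in <module>
    for b in blobs('top',p,d,70,82,(300,900,200,600)):print(lid,*b)
                                                            ^^^
NameError: name 'lid' is not defined. Did you mean: 'id'?
```

View pics/w10.png

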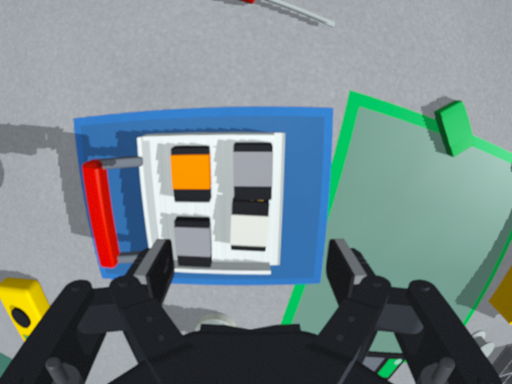

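```bash
python3 -c "
from h import *
z=np.load('pics/t10.npz');p,d=z['p'],z['d']
for b in blobs('top',p,d,70,82,(300,900,200,600)):print('lid',*b)
for b in blobs('top',p,d,90,130,(300,900,200,600)):print('grip',*b)
go(529.5,308.5,150,166)"
```

```text
lid [171. 188.] 3623 (array([529.6, 307.1]), array([207.7, 172.4]), -12.0) 75.7 [ 14.  24. 215.]
grip [170. 186.] 217 (array([529.7, 308.5]), array([79.9, 19.4]), -15.8) 108.9 [27. 26. 28.]
pos [ 467.2 -264.5  147.3] yaw -168.4 tilt 0.15 turn 25.6 shift m [ 0.0781  0.571  -0.0027] w 80.2 t 23.4 F [-0.7  0.3 -0.9]
```

Emit:
drive_tool([
  [0, 0, 0, 6.8, 0.055],
  [0, 0, 0, 6.8, 0.055],
  [0, 0, 0, 6.8, 0.055],
  [0, 0, 0, 6.8, 0.055],
  [0.0062, 0.038, 0, 0, 0.055],
  [0.0062, 0.038, 0, 0, 0.055],
  [0.0062, 0.038, 0, 0, 0.055],
  [0.0062, 0.038, 0, 0, 0.055],
  [0.0062, 0.038, 0, 0, 0.055],
  [0.0062, 0.038, 0, 0, 0.055],
  [0.0062, 0.038, 0, 0, 0.055],
  [0.0062, 0.038, 0, 0, 0.055],
  [0.0062, 0.038, 0, 0, 0.055],
  [0.0062, 0.038, 0, 0, 0.055],
  [0.0062, 0.038, 0, 0, 0.055],
  [0.0062, 0.038, 0, 0, 0.055],
  [0.0062, 0.038, 0, 0, 0.055],
  [0.0062, 0.038, 0, 0, 0.055],
  [0.0062, 0.038, 0, 0, 0.055],
  [0, 0, 0, 0, 0.055],
])

```text
clock: 25.35
position: [530.5, 313.1, 143.9]
ee_rot: [0.134, 0.991, -0.001, -0.0]
contact_force: [-0.0, -0.6, -0.7]
gripper_width: 55.0
```

```bash
python3 -c "
from h import *
s=arm.read_state();p,d=cam('wrist');cv2.imwrite('pics/w11.png',p)
W=shovelw(p,d,s,0,0);n=np.hypot(W[...,0]-529,W[...,1]-308)
m=(W[...,2]>98)&(W[...,2]<118)&(n<60);print(rect(W[m][:,:2]),np.median(W[m][:,2]))
m=(W[...,2]>66)&(W[...,2]<86)&(p[...,2]>120)&(p[...,1]<60)&(p[...,0]<60);print(rect(W[m][:,:2]),np.median(W[m][:,2]))
go(529.5,308.5,58,165)
"
```

```text
(array([529.6, 307.1]), array([80.2, 17.7]), -15.3) 109.56457215171297
(array([529. , 306.5]), array([197.8, 157.5]), -15.4) 75.80875382163757
pos [529.9 310.9 143.9] yaw 164.5 tilt 0.19 turn -0.5 shift m [-0.0003 -0.0025  0.0859] w 54.9 t 25.4 F [-0.5 -0.2 -1. ]
```

View pics/w11.png

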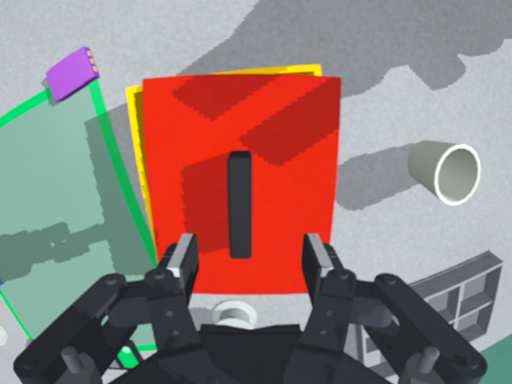

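Emit:
drive_tool([
  [0, -0.002, 0.03, 0, 0.055],
  [0, 0, 0.025, 0, 0.055],
  [0, 0, 0.02, 0, 0.055],
  [0, 0, 0.01, 0, 0.055],
  [0, 0, 0, 0, 0.04],
  [0, 0, 0, 0, 0.01],
  [0, 0, 0, 0, 0.01],
  [0, 0, 0, 0, 0.01],
  [0, 0, 0, 0, 0.01],
  [0, 0, 0, 0, 0.01],
])

```text
clock: 26.4
position: [530.8, 307.9, 62.2]
ee_rot: [0.136, 0.991, 0.001, 0.001]
contact_force: [0.3, -0.8, 4.9]
gripper_width: 16.9
```

Emit:
drive_tool([
  [0, 0, -0.005, 0, 0.01],
  [0, 0, -0.015, 0, 0.01],
  [0, 0, -0.03, 0, 0.01],
  [0, 0, -0.03, 0, 0.01],
  [0, 0, -0.02, 0, 0.01],
  [0, 0, -0.01, -5, 0.01],
  [0, 0, 0, -5, 0.01],
  [0, 0, 0, -5, 0.01],
  [0, 0, 0, 0, 0.01],
])

```text
clock: 27.3
position: [529.4, 307.4, 169.9]
ee_rot: [0.006, 1.0, -0.0, -0.001]
contact_force: [-0.5, -0.1, -2.6]
gripper_width: 16.6
```

```bash
python3 -c "
from h import *
s=arm.read_state();p,d=cam('scene');cv2.imwrite('pics/s12.png',cv2.resize(p[100:384,200:480],None,fx=2,fy=2))
go(598,25,165,180)
"
```

```text
pos [529.5 307.4 170. ] yaw 179.3 tilt 0.11 turn -0.7 shift m [-0.0685 -0.2824  0.005 ] w 17.0 t 27.4 F [-0.2  0.5 -3.1]
```

View pics/s12.png

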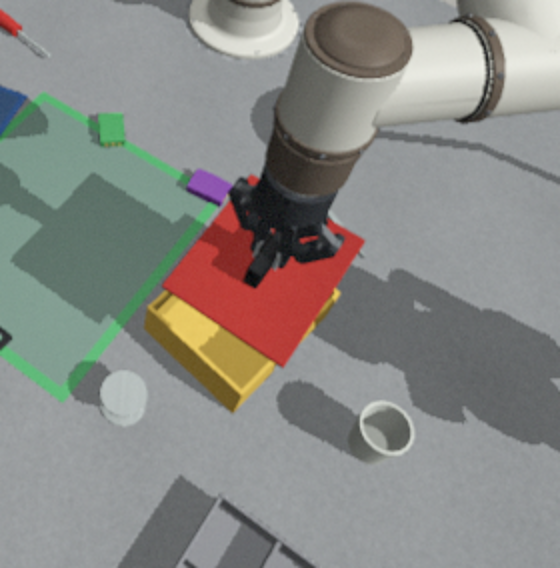

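Emit:
drive_tool([
  [-0.0076, -0.0314, 0, 0, 0.01],
  [-0.0076, -0.0314, 0, 0, 0.01],
  [-0.0076, -0.0314, 0, 0, 0.01],
  [-0.0076, -0.0314, 0, 0, 0.01],
  [-0.0076, -0.0314, 0, 0, 0.01],
  [-0.0076, -0.0314, 0, 0, 0.01],
  [-0.0076, -0.0314, 0, 0, 0.01],
  [-0.0076, -0.0314, 0, 0, 0.01],
  [-0.0076, -0.0314, 0, 0, 0.01],
  [0, 0, 0, 0, 0.01],
  [0, 0, 0.03, 0, 0.01],
  [0, 0, 0.03, 0, 0.01],
  [0, 0, 0.03, 0, 0.01],
  [0, 0, 0.03, 0, 0.01],
  [0, 0, 0.025, 0, 0.01],
  [0, 0, 0.015, 0, 0.01],
  [0, 0, 0.006, 0, 0.01],
  [0, 0, 0.002, 0, 0.01],
])

```text
clock: 29.15
position: [595.3, 24.6, 2.2]
ee_rot: [0.005, 1.0, -0.0, -0.001]
contact_force: [0.5, -0.1, -2.8]
gripper_width: 16.8
```

Emit:
drive_tool([
  [0, 0, 0.003, 0, 0.01],
  [0, 0, 0.003, 0, 0.01],
  [0, 0, 0.003, 0, 0.01],
  [0, 0, 0, 0, 0.01],
])

```text
clock: 29.55
position: [595.5, 24.3, -6.1]
ee_rot: [0.005, 1.0, 0.0, -0.0]
contact_force: [0.0, -0.4, -3.4]
gripper_width: 16.7
```

Emit:
drive_tool([
  [0, 0, 0.0015, 0, 0.01],
  [0, 0, 0.0015, 0, 0.01],
  [0, 0, 0, 0, 0.01],
  [0, 0, 0, 0, 0.03],
  [0, 0, 0, 0, 0.04],
  [0, 0, 0, 0, 0.045],
  [0, 0, -0.02, 0, 0.045],
  [0, 0, -0.03, 0, 0.045],
  [0, 0, -0.03, 0, 0.045],
  [0, 0, -0.03, 0, 0.045],
  [0, 0, -0.02, 0, 0.045],
  [0, 0, 0, 0, 0.045],
])

```text
clock: 30.75
position: [598.0, 24.7, 124.6]
ee_rot: [0.005, 1.0, 0.001, 0.004]
contact_force: [0.4, 0.1, -0.7]
gripper_width: 45.4
```

```bash
python3 -c "
from h import *
s=arm.read_state();p,d=cam('top');cv2.imwrite('pics/t13.png',p);np.savez('pics/t13.npz',p=p,d=d)
for b in blobs('top',p,d,64,74,(300,900,200,450)):print('box',*b)
for b in blobs('top',p,d,50,66,(300,900,-450,-350)):print('bar',*b)
p,d=cam('wrist');cv2.imwrite('pics/w13.png',p)
go(537.5,-411.2,130,-168.4)
"
```

```text
box [149. 184.] 204 (array([536.2, 361.7]), array([200.9,  49.7]), -12.4) 69.3 [ 13. 180. 227.]
box [192. 222.] 47 (array([437.6, 254.6]), array([40.9, 35.9]), -9.8) 69.4 [  0. 202. 246.]
box [166. 222.] 43 (array([430.6, 321.7]), array([66.1,  4.9]), 80.6) 69.6 [  0. 141. 194.]
bar [420. 183.] 304 (array([ 537.9, -410.6]), array([119.2,  20.8]), 11.3) 59.0 [ 11.  15. 148.]
pos [595.4  24.4 120.8] yaw 179.4 tilt 0.03 turn -12.2 shift m [ 0.1443 -0.415  -0.0092] w 45.1 t 30.9 F [ 0.3 -0.8 -0.8]
```

View pics/t13.png

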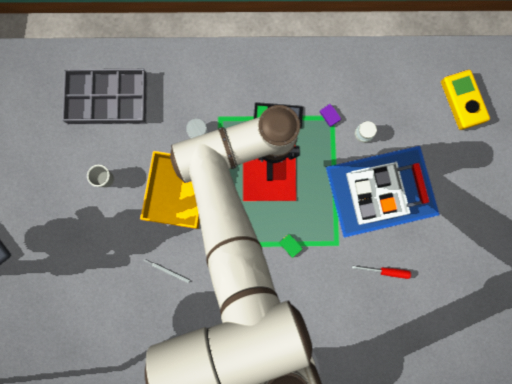

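View pics/w13.png

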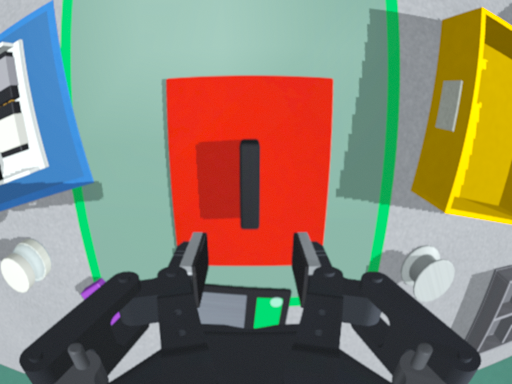

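Emit:
drive_tool([
  [0, 0, 0, -6.1, 0.04],
  [0, 0, 0, -6.1, 0.04],
  [0.0111, -0.0319, 0, 0, 0.04],
  [0.0111, -0.0319, 0, 0, 0.04],
  [0.0111, -0.0319, 0, 0, 0.04],
  [0.0111, -0.0319, 0, 0, 0.04],
  [0.0111, -0.0319, 0, 0, 0.04],
  [0.0111, -0.0319, 0, 0, 0.04],
  [0.0111, -0.0319, 0, 0, 0.04],
  [0.0111, -0.0319, 0, 0, 0.04],
  [0.0111, -0.0319, 0, 0, 0.04],
  [0.0111, -0.0319, 0, 0, 0.04],
  [0.0111, -0.0319, 0, 0, 0.04],
  [0.0111, -0.0319, 0, 0, 0.04],
  [0.0111, -0.0319, 0, 0, 0.04],
  [0, 0, 0, 0, 0.04],
  [0, 0, 0, 0, 0.04],
])

```text
clock: 32.55
position: [536.4, -411.0, 118.5]
ee_rot: [-0.1, 0.995, 0.001, -0.002]
contact_force: [-0.1, 0.4, -0.5]
gripper_width: 40.2
```

```bash
python3 -c "
from h import *
s=arm.read_state();p,d=cam('wrist');cv2.imwrite('pics/w14.png',p)
W=shovelw(p,d,s,0,0)
m=(W[...,2]>50)&(W[...,2]<68)&(np.hypot(W[...,0]-537.5,W[...,1]+411)<75)&(p[...,2]>90)&(p[...,1]<80);print('bar',rect(W[m][:,:2]),np.median(W[m][:,2]))
go(537.7,-410.9,3,-168.6)
p,d=cam('top');cv2.imwrite('pics/t14.png',p);np.savez('pics/t14.npz',p=p,d=d)
W=world('top',d)
m=(W[...,2]>60)&(W[...,2]<76)&(p[...,0]<70)&(p[...,1]>110)&(p[...,2]>130)&(abs(W[...,1]-308)<150)&(abs(W[...,0]-530)<150);print('box',m.sum(),rect(W[m][:,:2]))
cv2.imwrite('pics/m14.png',cv2.resize((m*255).astype(np.uint8)[130:250,120:230],None,fx=5,fy=5))
p,d=cam('scene');W=world('scene',d)
m=(W[...,2]>63)&(W[...,2]<76)&(p[...,0]<90)&(p[...,1]>80)&(abs(W[...,1]-308)<150)&(abs(W[...,0]-530)<150);print('box',m.sum(),rect(W[m][:,:2]))
cv2.imwrite('pics/s14.png',cv2.resize(p[180:330,250:400],None,fx=4,fy=4))
"
```

```text
bar (array([ 536.5, -413.5]), array([118.4,  19.3]), 11.4) 59.60795815882322
pos [ 536.8 -410.3  119.1] yaw -168.4 tilt 0.18 turn 0.2 shift m [-0.0008 -0.0007  0.1161] w 40.2 t 32.6 F [ 0.2 -1.5 -0.7]
box 464 (array([526.7, 302.5]), array([201.2, 160.2]), -9.7)
box 347 (array([528., 299.]), array([200.7, 158.9]), -9.8)
```

View pics/m14.png

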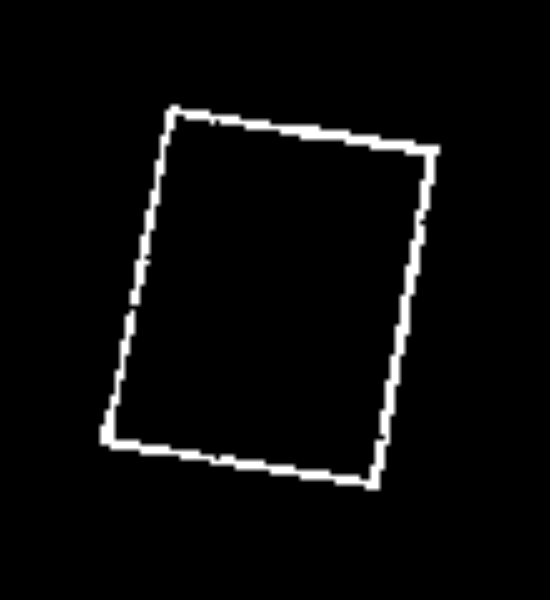

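View pics/w14.png

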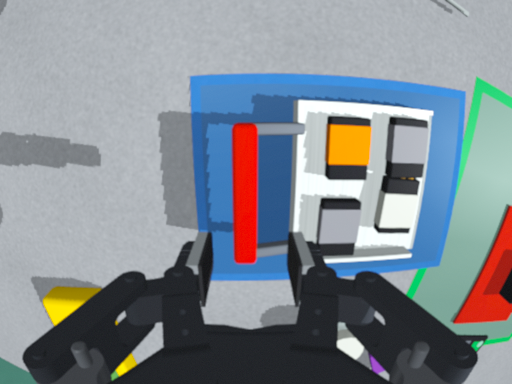

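Emit:
drive_tool([
  [-0.001, 0, 0.03, 0, 0.04],
  [0, 0, 0.03, 0, 0.04],
  [0, 0, 0.025, 0, 0.04],
  [0, 0, 0.02, 0, 0.04],
  [0, 0, 0.01, 0, 0.04],
  [0, 0, 0, 0, 0.04],
  [0, 0, 0, 0, 0.01],
  [0, 0, 0, 0, 0.01],
  [0, 0, 0, 0, 0.01],
  [0, 0, 0, 0, 0.01],
])

```text
clock: 33.7
position: [539.8, -411.2, 7.6]
ee_rot: [-0.101, 0.995, -0.001, 0.001]
contact_force: [1.4, -0.1, 4.6]
gripper_width: 19.2
```

Emit:
drive_tool([
  [0, 0, -0.005, 0, 0.01],
  [0, 0, -0.005, 0, 0.01],
  [0, 0, -0.005, 0, 0.01],
  [0, 0, 0, 0, 0.01],
])

```text
clock: 34.1
position: [538.6, -410.9, 21.3]
ee_rot: [-0.101, 0.995, -0.0, 0.0]
contact_force: [0.0, 0.6, -5.7]
gripper_width: 19.3
```

```bash
python3 -c "
from h import *
s=arm.read_state();print(s['contact_force'],s['wrist_torque'])
p,d=cam('scene');cv2.imwrite('pics/s15.png',cv2.resize(p[100:220,80:260],None,fx=4,fy=4))
W=world('scene',d);X,Y,Z=shovframe(W)
m=(p.min(-1)>150)&(abs(Y)<60)&(X<75)&(X>-70)
for a in range(-60,80,15):
  mm=m&(abs(X-a)<7)&(Z<40);print(a,mm.sum(),np.percentile(Z[mm],[10,50,90]).round(1) if mm.sum() else '')
"
```

```text
[ 0.01941965  0.58588555 -5.69135292] [-0.49737289 -0.16549495 -0.02642755]
-60 80 [20.  21.6 23.4]
-45 21 [19.9 23.2 38.4]
-30 15 [19.5 21.5 31.2]
-15 21 [18.3 20.4 23.3]
0 111 [18.5 21.4 23.1]
15 44 [20.6 23.7 38.3]
30 48 [21.2 36.7 39.3]
45 49 [21.6 36.3 39.1]
60 119 [18.1 21.8 36. ]
75 63 [17.3 20.3 23.2]
```

View pics/s15.png

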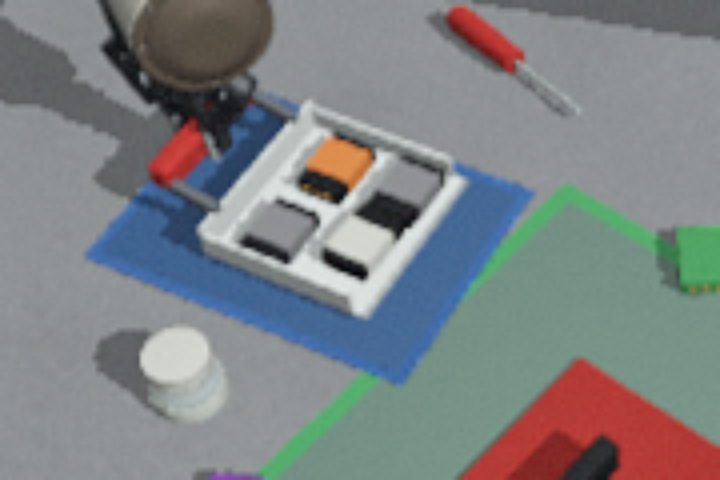

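Emit:
drive_tool([
  [0, 0, -0.005, 0, 0.01],
  [0, 0, -0.01, 0, 0.01],
  [0, 0, -0.015, 0, 0.01],
  [0, 0, -0.015, 0, 0.01],
  [0, 0, -0.015, 0, 0.01],
  [0, 0, -0.015, 0, 0.01],
  [0, 0, -0.01, 0, 0.01],
  [0, 0, -0.006, 0, 0.01],
  [0, 0, -0.003, 0, 0.01],
  [0, 0, 0, 1, 0.01],
  [0, 0, 0, 2, 0.01],
  [0, 0, 0, 3, 0.01],
  [0, 0, 0, 3, 0.01],
  [0, 0, 0, 3, 0.01],
  [0, 0, 0, 3, 0.01],
  [0, 0, 0, 3, 0.01],
  [0, 0, 0, 2, 0.01],
  [0, 0, 0, 1, 0.01],
  [0, 0, 0, 0.4, 0.01],
  [0, 0, 0, 0, 0.01],
])

```text
clock: 36.15
position: [538.3, -410.6, 114.4]
ee_rot: [0.085, 0.996, 0.0, -0.001]
contact_force: [0.4, 0.0, -5.0]
gripper_width: 18.7
```

```bash
python3 -c "
from h import *
go(481.8,38.1,118,170.25)
s=arm.read_state();print(s['wrist_torque'])
p,d=cam('wrist');cv2.imwrite('pics/w16.png',p)
p,d=cam('scene');cv2.imwrite('pics/s16.png',cv2.resize(p[60:220,80:260],None,fx=4,fy=3.7))
"
```

```text
pos [ 538.3 -410.6  114.4] yaw 170.2 tilt 0.06 turn -0.1 shift m [ 0.1317  0.4327 -0.0036] w 18.7 t 36.1 F [ 0.4  0.  -5. ]
[-0.43314773  0.10148743 -0.00062104]
```

View pics/w16.png

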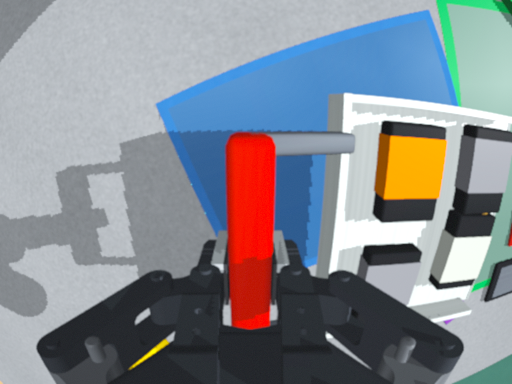

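View pics/s16.png

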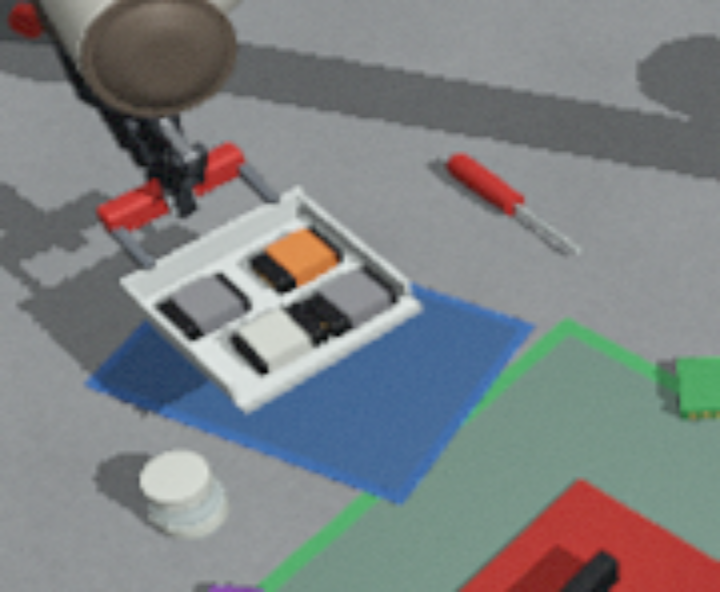

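```bash
cat >> h.py <<'E'
def tilt(save=None):
    p,d=cam('wrist');T=wpts(d)
    if save: cv2.imwrite(save,p)
    # blade floor: fit plane robustly to white points, tool y 45..200
    m=(p.min(-1)>120)&((p.max(-1).astype(int)-p.min(-1))<25)&(T[...,1]>52)&(T[...,1]<200)&(abs(T[...,0])<70)&(T[...,2]<200)
    P=T[m];best=None;rng=np.random.default_rng(0)
    for _ in range(400):
        q=P[rng.choice(len(P),3,False)]
        A=np.c_[q[:,:2],np.ones(3)]
        try:c=np.linalg.solve(A,q[:,2])
        except Exception: continue
        if abs(c[0])>0.2: continue
        k=(abs(P[:,:2]@c[:2]+c[2]-P[:,2])<1.5)
        if best is None or k.sum()>best.sum(): best=k
    c,*_=np.linalg.lstsq(np.c_[P[best][:,:2],np.ones(best.sum())],P[best][:,2],rcond=None)
    print('pitch front-down deg',np.degrees(np.arctan(c[1])).round(1),'roll',np.degrees(np.arctan(c[0])).round(1),'z0',c[2].round(1),'n',best.sum(),'/',len(P))
    return c
E
python3 -c "
from h import *
tilt()"
```

```text
pitch front-down deg 0.1 roll -0.2 z0 1.8 n 8255 / 14518
```

Emit:
drive_tool([
  [0.0018, 0.0057, 0, 0, 0.01],
  [0.0035, 0.0115, 0, 0, 0.01],
  [0.0053, 0.0172, 0, 0, 0.01],
  [0.007, 0.023, 0, 0, 0.01],
  [0.007, 0.023, 0, 0, 0.01],
  [0.007, 0.023, 0, 0, 0.01],
  [0.007, 0.023, 0, 0, 0.01],
  [0.007, 0.023, 0, 0, 0.01],
  [0.007, 0.023, 0, 0, 0.01],
  [0.007, 0.023, 0, 0, 0.01],
  [0.007, 0.023, 0, 0, 0.01],
  [0.007, 0.023, 0, 0, 0.01],
  [0.007, 0.023, 0, 0, 0.01],
  [0.007, 0.023, 0, 0, 0.01],
  [0.007, 0.023, 0, 0, 0.01],
  [0.007, 0.023, 0, 0, 0.01],
  [0.0055, 0.017, 0, 0, 0.01],
  [0.0035, 0.0115, 0, 0, 0.01],
  [0.0018, 0.0057, 0, 0, 0.01],
  [0.0008, 0.0025, 0, 0, 0.01],
])

```text
clock: 38.3
position: [489.8, -26.3, 115.1]
ee_rot: [0.085, 0.996, -0.0, 0.0]
contact_force: [1.2, 0.1, -5.7]
gripper_width: 19.1
```

```bash
python3 -c "
from h import *
go(481.8,38.1,118,170.25)
tilt('pics/w17.png')
p,d=cam('top');cv2.imwrite('pics/t17.png',cv2.resize(p[110:270,110:330],None,fx=3.5,fy=3.5))
"
```

```text
pos [489.8 -26.3 115.1] yaw 170.2 tilt 0.00 turn -0.0 shift m [ 0.0188  0.0621 -0.0029] w 19.1 t 38.3 F [ 1.2  0.1 -5.7]
pitch front-down deg 0.1 roll -0.2 z0 1.8 n 8321 / 13854
```

View pics/w17.png

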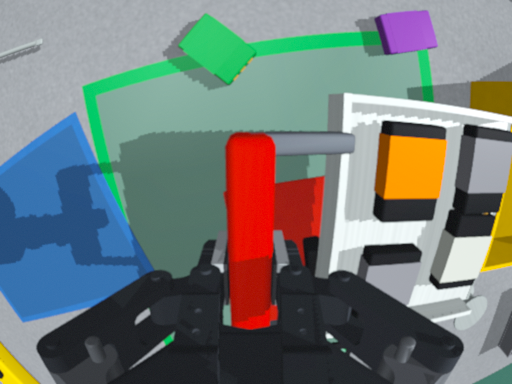

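View pics/t17.png

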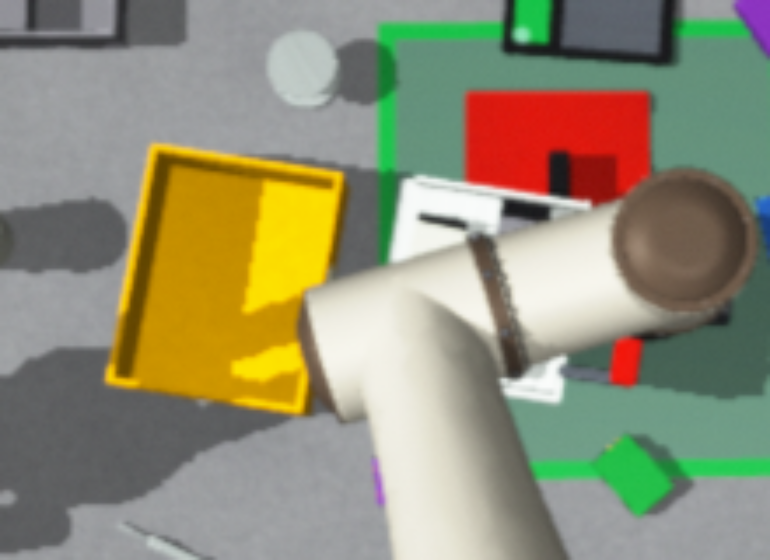

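Emit:
drive_tool([
  [0.0018, 0.0057, 0, 0, 0.01],
  [0.003, 0.0103, 0, 0, 0.01],
  [0.0042, 0.014, 0, 0, 0.01],
  [0.004, 0.0132, 0, 0, 0.01],
  [0.003, 0.0098, 0, 0, 0.01],
  [0.0018, 0.0057, 0, 0, 0.01],
  [0.0008, 0.0025, 0, 0, 0.01],
  [0, 0, 0, 0, 0.01],
  [0, 0, 0, 0, 0.01],
])

```text
clock: 39.3
position: [482.1, 36.5, 114.9]
ee_rot: [0.086, 0.996, -0.0, -0.0]
contact_force: [-0.3, -0.6, -6.2]
gripper_width: 19.4
```

```bash
python3 -c "
from h import *
go(481.6,37.2,76,170.25)
p,d=cam('wrist');T=wpts(d)
m=(T[...,2]<-20)&(T[...,2]>-32)&(T[...,1]>35)&(T[...,1]<60)&(abs(T[...,0])<60)&(p.min(-1)>100);print('backwall y',np.percentile(T[m][:,1],[5,50,95]),np.median(T[m][:,2]))
m=(p[...,2]>120)&(p[...,1]<60)&(T[...,0]>15)&(T[...,0]<60)&(abs(T[...,1])<25)&(T[...,2]<-40);print('bar y',np.percentile(T[m][:,1],[5,50,95]),np.median(T[m][:,2]))
s=arm.read_state();M=R.from_quat(s['ee_rot']).as_matrix()
m=(p.min(-1)>120)&(abs(T[...,0])<70)&(T[...,1]>100)&(T[...,1]<215)&(T[...,2]<10);print('front y',np.percentile(T[m][:,1],[98,99.5,100]))
p,d=cam('scene');cv2.imwrite('pics/s18.png',cv2.resize(p[130:310,190:390],None,fx=4,fy=3.3))
"
```

```text
pos [482.1  36.5 114.9] yaw 170.2 tilt 0.02 turn -0.1 shift m [0.0006 0.0006 0.0389] w 19.4 t 39.3 F [-0.3 -0.6 -6.2]
backwall y [44.6482806  47.42771746 50.0855097 ] -24.18382419354532
bar y [-7.36790536  1.286059    9.87609298] -52.17509297391853
front y [181.58550622 191.68689772 197.23463767]
```

View pics/s18.png

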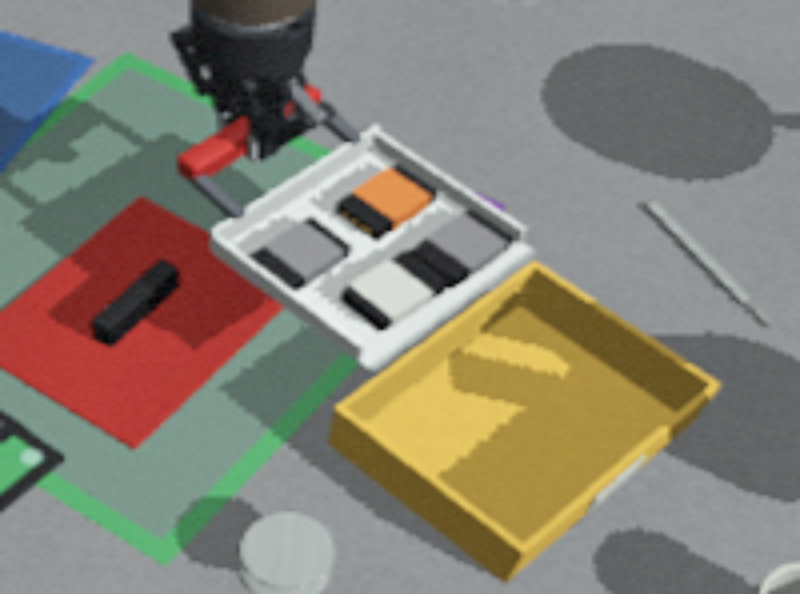

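Emit:
drive_tool([
  [0, 0, 0.005, 0, 0.01],
  [0, 0, 0.01, 0, 0.01],
  [0, 0, 0.01, 0, 0.01],
  [0, 0, 0.006, 0, 0.01],
  [0, 0, 0.003, 0, 0.01],
  [0, 0, 0.001, 0, 0.01],
  [0, 0, 0, 0, 0.01],
])

```text
clock: 40.1
position: [482.3, 36.8, 79.9]
ee_rot: [0.085, 0.996, -0.0, 0.0]
contact_force: [-0.4, 0.3, -5.1]
gripper_width: 19.1
```

```bash
python3 -c "
from h import *
s=arm.read_state();print(s['contact_force'],s['wrist_torque'],s['position'])
tilt()
p,d=cam('wrist');T=wpts(d)
m=(T[...,2]<-14)&(T[...,2]>-28)&(T[...,1]>60)&(T[...,1]<170)&(p.min(-1)>100)
for lo,hi in((60,95),(-95,-60)):
  mm=m&(T[...,0]>lo)&(T[...,0]<hi);print(mm.sum(),np.percentile(T[mm][:,0],[5,50,95]))
"
```

```text
[-0.43798015  0.28022061 -5.14877117] [-0.45462965  0.04717497 -0.02409989] [482.30797596  36.7533837   79.87751496]
pitch front-down deg 0.2 roll -0.2 z0 1.7 n 8269 / 13899
1149 [62.03400421 79.57551474 81.63788218]
195 [-75.72516336 -72.39700108 -71.15517643]
```

Emit:
drive_tool([
  [0, 0, 0.002, 0, 0.01],
  [0, 0, 0.002, 0, 0.01],
  [0, 0, 0.001, 0, 0.01],
  [0, 0, 0, 0, 0.01],
])

```text
clock: 40.6
position: [482.5, 36.8, 75.2]
ee_rot: [0.085, 0.996, 0.0, 0.0]
contact_force: [-1.0, -0.1, -2.8]
gripper_width: 19.1
```

```bash
python3 -c "
from h import *
s=arm.read_state();print(s['contact_force'],s['wrist_torque'],s['position'])
tilt()
"
```

```text
[-0.96081335 -0.11248335 -2.8136039 ] [-0.13946958  0.07948533  0.02851267] [482.53028973  36.84260234  75.20728395]
pitch front-down deg -0.1 roll -0.1 z0 1.7 n 8407 / 14065
```

Emit:
drive_tool([
  [0, 0, 0.001, 0, 0.01],
  [0, 0, 0.001, 0, 0.014],
  [0, 0, 0, 0, 0.0175],
  [0, 0, 0, 0, 0.0185],
  [0, 0, 0, 0, 0.0185],
])

```text
clock: 41.15
position: [482.8, 36.8, 73.4]
ee_rot: [0.085, 0.996, 0.0, 0.001]
contact_force: [-0.8, -2.6, 2.1]
gripper_width: 19.5
```

Emit:
drive_tool([
  [0, 0, -0.002, 0, 0.0185],
  [0, 0, -0.003, 0, 0.0185],
  [0, 0.001, -0.003, 0, 0.0185],
  [0, 0, 0, 0, 0.0185],
])

```text
clock: 41.55
position: [481.7, 37.6, 80.5]
ee_rot: [0.085, 0.996, -0.0, -0.001]
contact_force: [-0.4, 0.2, -5.5]
gripper_width: 19.0
```

```bash
python3 -c "
from h import *
s=arm.read_state();print(s['contact_force'],s['wrist_torque'],s['position'])
tilt()
"
```

```text
[-0.38183633  0.18002941 -5.49253783] [-0.46931257  0.01415243  0.03910579] [481.68932573  37.61035258  80.53604789]
pitch front-down deg 0.1 roll -0.2 z0 1.8 n 8293 / 14163
```

Emit:
drive_tool([
  [0, 0, 0.002, 0, 0.0185],
  [0, 0, 0.002, 0, 0.0185],
  [0, 0, 0.002, 0, 0.019],
  [0, 0, 0, 0, 0.0193],
  [0, 0, -0.001, 0, 0.0193],
  [0, 0, -0.002, 0, 0.0193],
  [0, 0.001, -0.003, 0, 0.0193],
  [0, 0, 0, 0, 0.0193],
])

```text
clock: 42.4
position: [482.8, 38.8, 81.3]
ee_rot: [0.085, 0.996, 0.0, 0.0]
contact_force: [-0.7, 0.9, -4.8]
gripper_width: 19.6
```

```bash
python3 -c "
from h import *
s=arm.read_state();print(s['contact_force'],s['wrist_torque'],s['position'],s['gripper_width'])
tilt()
"
```

```text
[-0.74232184  0.92426293 -4.83000863] [-0.40236137  0.02901886 -0.04360006] [482.78843722  38.82650783  81.30398015] 19.56251514725338
pitch front-down deg 0.1 roll -0.2 z0 1.7 n 8259 / 13845
```

Emit:
drive_tool([
  [0, 0, 0.002, 0, 0.0193],
  [0, 0, 0.002, 0, 0.0193],
  [0, 0, 0.002, 0, 0.0195],
  [0, 0, 0, 0, 0.0198],
  [0, 0, -0.001, 0, 0.0199],
  [0, 0, -0.002, 0, 0.0199],
  [0, 0, -0.003, 0, 0.0199],
])

```text
clock: 43.15
position: [482.0, 38.5, 80.8]
ee_rot: [0.086, 0.996, -0.0, -0.001]
contact_force: [-0.2, 0.5, -6.2]
gripper_width: 20.2
```

```bash
python3 -c "
from h import *
s=arm.read_state();print(s['contact_force'],s['wrist_torque'],s['position'],s['gripper_width'])
tilt()
"
```

```text
[-0.24424219  0.48112678 -6.23381913] [-0.45177052  0.07125135 -0.00421731] [482.04798797  38.49910679  80.81368595] 20.18136044801202
pitch front-down deg 1.2 roll -0.1 z0 1.8 n 8109 / 13596
```

Emit:
drive_tool([
  [0, 0, 0.001, 0, 0.0199],
  [0, 0, 0, 0, 0.0201],
  [0, 0, -0.002, 0, 0.0201],
  [0, 0, -0.002, 0, 0.0201],
  [0, 0, 0, 0, 0.0201],
])

```text
clock: 43.7
position: [482.6, 38.7, 84.2]
ee_rot: [0.085, 0.996, 0.0, 0.0]
contact_force: [0.1, 0.5, -5.7]
gripper_width: 20.0
```

```bash
python3 -c "
from h import *
s=arm.read_state();print(s['contact_force'],s['wrist_torque'],s['position'],s['gripper_width'])
tilt('pics/w19.png')
"
```

```text
[ 0.10293008  0.5267795  -5.72579623] [-0.53142646  0.03328982 -0.06164177] [482.61467016  38.68379107  84.18941205] 20.029411032993547
pitch front-down deg 1.7 roll -0.0 z0 2.0 n 7899 / 13340
```

Emit:
drive_tool([
  [0, 0, 0, 0, 0.0203],
  [0, 0, 0, 0, 0.0203],
  [0, 0, -0.002, 0, 0.0203],
  [0, 0, -0.002, 0, 0.0203],
])

```text
clock: 44.15
position: [482.4, 38.6, 88.0]
ee_rot: [0.085, 0.996, -0.0, -0.0]
contact_force: [0.3, -0.0, -5.8]
gripper_width: 20.3
```

```bash
python3 -c "
from h import *
s=arm.read_state();print(s['contact_force'],s['wrist_torque'],s['position'],s['gripper_width'])
tilt('pics/w19.png')
"
```

```text
[ 0.26473271 -0.00761859 -5.80502637] [-0.43265042  0.00937826 -0.06364773] [482.39838355  38.63556041  87.97632587] 20.33907666784103
pitch front-down deg 2.4 roll -0.0 z0 2.1 n 7775 / 13696
```

Emit:
drive_tool([
  [0, 0.001, -0.0005, 0, 0.0208],
  [0, 0.001, -0.0015, 0, 0.0212],
  [0, 0.001, -0.0025, 0, 0.0216],
  [0, 0.001, -0.0025, 0, 0.022],
  [0, 0.001, -0.0025, 0, 0.0224],
  [0, 0.001, -0.0025, 0, 0.0224],
])

```text
clock: 44.8
position: [484.3, 45.1, 100.8]
ee_rot: [0.085, 0.996, 0.0, 0.001]
contact_force: [-0.1, 0.3, 0.2]
gripper_width: 22.2
```

```bash
python3 -c "
from h import *
s=arm.read_state();print(s['contact_force'],s['wrist_torque'],s['position'],s['gripper_width'])
tilt('pics/w20.png')
"
```

```text
[-0.14289933  0.323376    0.22855859] [-0.00745493  0.01494311 -0.03160864] [484.30265205  45.05417162 100.82726615] 22.238234882368314
pitch front-down deg -30.7 roll 3.6 z0 127.6 n 11594 / 21356
```

View pics/w20.png

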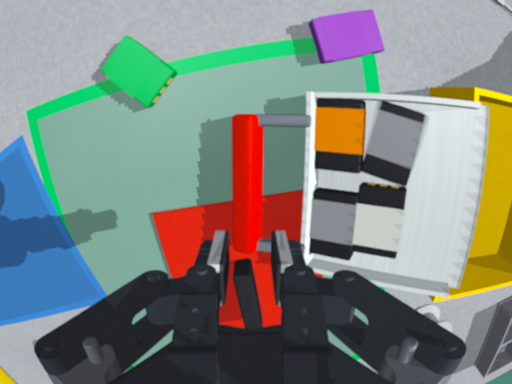

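```bash
python3 -c "
from h import *
p,d=cam('scene');cv2.imwrite('pics/s20.png',cv2.resize(p[130:310,190:390],None,fx=4,fy=3.3))
p,d=cam('wrist');s=arm.read_state();W=shovelw(p,d,s,0,0)
m=(p[...,2]>150)&(p[...,1]<60)&(W[...,2]>14)&(W[...,2]<80)&(abs(W[...,1]-38)<60);print('bar',rect(W[m][:,:2]),np.percentile(W[m][:,2],[5,50,95]))
cv2.imwrite('pics/m20.png',(m*255).astype(np.uint8))
"
```

```text
bar (array([524.4,  37.1]), array([213.8,  27.6]), -8.9) [21.63834347 30.7681869  36.47224933]
```

View pics/s20.png

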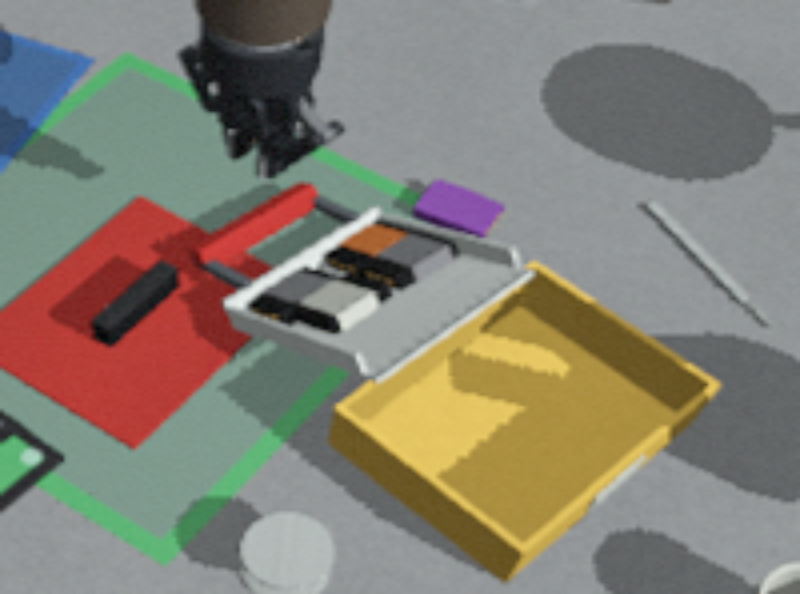

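```bash
python3 -c "
from h import *
for n in ['wrist','scene','top']:
  s=arm.read_state();p,d=cam(n);W=shovelw(p,d,s,0,0) if n=='wrist' else world(n,d)
  m=(p[...,2]>100)&(p[...,1]<70)&(p[...,0]<70)&(W[...,2]>14)&(W[...,2]<90)&(abs(W[...,1]-38)<60)&(abs(W[...,0]-470)<110)
  m=cv2.morphologyEx(m.astype(np.uint8),cv2.MORPH_OPEN,np.ones((3,3)))>0
  k,l,stt,ce=cv2.connectedComponentsWithStats(m.astype(np.uint8))
  for i in range(1,k):
    if stt[i,4]>30:
      q=W[l==i];print(n,ce[i].round(),stt[i,4],rect(q[:,:2]),np.percentile(q[:,2],[5,50,95]).round(1))
  if n!='wrist':
    m=(p[...,2]>100)&(p[...,1]<70)&(p[...,0]<70)&(W[...,2]>-5)&(W[...,2]<12)&(abs(W[...,1]-24)<140)&(abs(W[...,0]-600)<130)
    print('lid',m.sum(),rect(W[m][:,:2]),np.percentile(W[m][:,2],[5,50,95]))
  # white wall tops / front edge
  u=np.array([.1693,.9856]);v=np.array([-.9856,.1693])
  q=W[...,:2]-np.array([527,301.3]);bx=-(q@v);by=q@u
  m=(p.min(-1)>130)&((p.max(-1).astype(int)-p.min(-1))<30)&(by<-40)&(by>-260)&(abs(bx)<110)&(W[...,2]>8)
  print('white by',np.percentile(by[m],[0.5,2,98,99.5]),'z of front',np.median(W[...,2][m&(by>np.percentile(by[m],97))]))
  if n=='wrist': cv2.imwrite('pics/w21.png',p)
"
```

```text
wrist [247. 183.] 3982 (array([477.2,  45.4]), array([117.8,  26.2]), -10.5) [22.  31.1 36.9]
white by [-258.98939949 -213.49003886  -74.03322489  -72.27592922] z of front 83.07423700594953
scene [253. 198.] 277 (array([481.4,  43.2]), array([114.6,  24.7]), -11.2) [19.9 31.7 39. ]
lid 2572 (array([597.8,  23.7]), array([198.1, 158.5]), -0.3) [ 4.45179973  7.30180108 10.10557445]
white by [-237.66195505 -233.65608531  -70.84163881  -64.23441707] z of front 434.5817152487478
top [261. 218.] 121 (array([441.5,  52.2]), array([43.6, 24.3]), -9.9) [20.1 28.9 35.6]
lid 1788 (array([595.6,  25.6]), array([197.9, 159.6]), -1.0) [ 0.70492869  5.594419   10.22974034]
white by [-249.07294536 -238.9267852   -74.48721813  -69.84780135] z of front 443.69745825113955
```

Emit:
drive_tool([
  [0, 0, 0, 0, 0.035],
  [0, 0, 0, 0, 0.045],
  [0, 0, 0.02, 0, 0.045],
  [0, 0, 0.03, 0, 0.045],
  [0, 0, 0.03, 0, 0.045],
  [0, 0, 0.02, 0, 0.045],
  [0, 0, 0.01, 0, 0.045],
  [0, 0, 0.006, 0, 0.045],
  [0, 0, 0, 0, 0.045],
])

```text
clock: 46.0
position: [483.6, 44.6, -16.3]
ee_rot: [0.085, 0.996, -0.0, -0.0]
contact_force: [0.0, -0.1, 0.8]
gripper_width: 45.3
```

```bash
python3 -c "
from h import *
go(484,45,-20)
p,d=cam('wrist');cv2.imwrite('pics/w22.png',p)"
```

```text
pos [483.6  44.6 -16.3] yaw 170.2 tilt 0.03 turn -0.0 shift m [-0.0003  0.0005  0.0037] w 45.3 t 46.0 F [ 0.  -0.1  0.8]
```

View pics/w22.png

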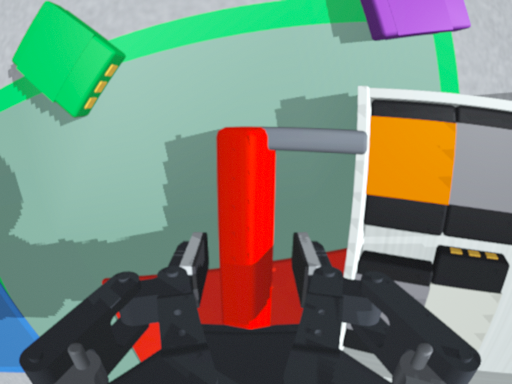

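Emit:
drive_tool([
  [0, 0, 0.003, 0, 0.04],
  [0, 0, 0.002, 0, 0.035],
  [0, 0, 0, 0, 0.02],
  [0, 0, 0, 0, 0.01],
  [0, 0, 0, 0, 0.01],
  [0, 0, 0, 0, 0.01],
])

```text
clock: 46.65
position: [484.0, 45.3, -19.8]
ee_rot: [0.085, 0.996, 0.001, 0.001]
contact_force: [-1.9, 3.3, 6.2]
gripper_width: 26.4
```

```bash
python3 -c "
from h import *
go(484,45,-20)
tilt('pics/w23.png')"
```

```text
pos [484.   45.3 -19.8] yaw 170.2 tilt 0.14 turn -0.0 shift m [-0.0001 -0.0003  0.0002] w 26.4 t 46.6 F [-1.9  3.3  6.2]
pitch front-down deg -30.7 roll 3.1 z0 -10.3 n 7381 / 14188
```

Emit:
drive_tool([
  [0, 0, -0.003, 0, 0.01],
  [0, 0, -0.005, 0, 0.01],
  [0, 0, -0.006, 0, 0.01],
  [0, 0, -0.006, 0, 0.01],
  [0, 0, -0.006, 0, 0.01],
  [0, 0, -0.006, 0, 0.01],
  [0, 0, 0, 0, 0.01],
])

```text
clock: 47.4
position: [484.2, 44.9, 11.9]
ee_rot: [0.085, 0.996, 0.0, 0.001]
contact_force: [0.4, 0.7, -5.5]
gripper_width: 26.2
```

```bash
python3 -c "
from h import *
go(484,45,80)
tilt('pics/w23.png')
p,d=cam('scene');cv2.imwrite('pics/s23.png',cv2.resize(p[130:310,190:390],None,fx=4,fy=3.3))"
```

```text
pos [484.2  44.9  11.9] yaw 170.2 tilt 0.12 turn -0.0 shift m [ 0.0002  0.0001 -0.0681] w 26.2 t 47.4 F [ 0.4  0.7 -5.5]
pitch front-down deg -28.6 roll 3.7 z0 -10.3 n 8090 / 15062
```

View pics/s23.png

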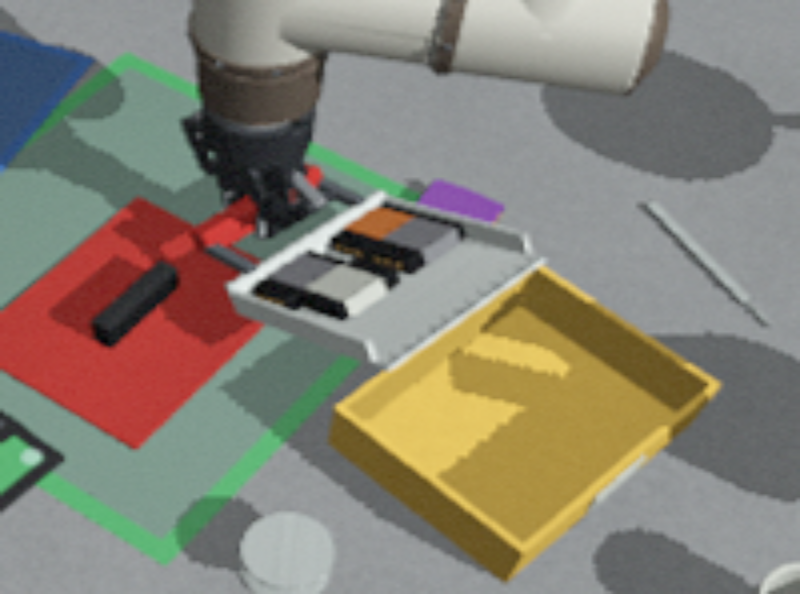

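```bash
python3 -c "
from h import *
p=cv2.imread('pics/w23.png');cv2.imwrite('pics/w23c.png',cv2.resize(p[100:340,150:400],None,fx=3,fy=2.5))"
```

```text
(no output)
```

View pics/w23c.png

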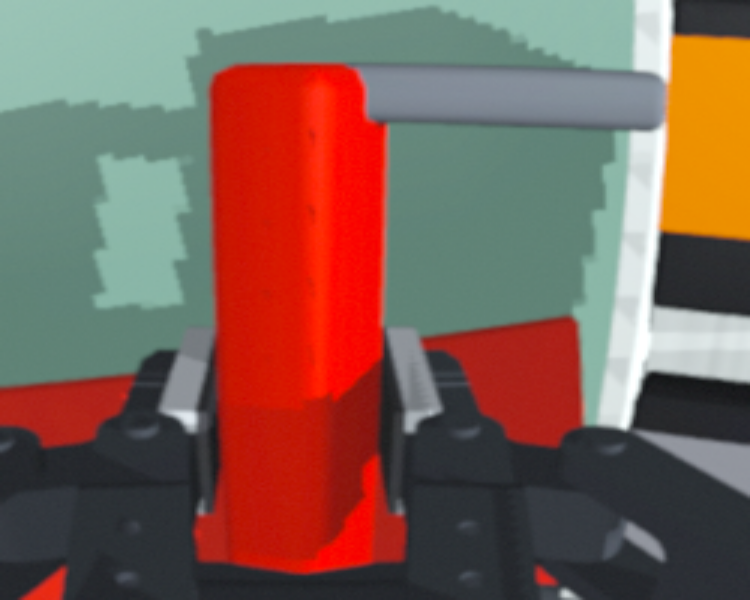

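Emit:
drive_tool([
  [0, 0, -0.005, 0, 0.01],
  [0, 0, -0.01, 0, 0.01],
  [0, 0, -0.02, 0, 0.01],
  [0, 0, -0.02, 0, 0.01],
  [0, 0, -0.02, 0, 0.01],
  [0, 0, -0.01, 0, 0.01],
  [0, 0, -0.005, 0, 0.01],
  [0, 0, 0, 0, 0.01],
])

```text
clock: 48.3
position: [483.4, 44.6, 101.2]
ee_rot: [0.086, 0.996, 0.0, 0.0]
contact_force: [0.4, -0.1, -6.4]
gripper_width: 19.1
```

```bash
python3 -c "
from h import *
go(540.9,-426.7,105,170.2)
p,d=cam('scene');cv2.imwrite('pics/s24.png',cv2.resize(p[80:310,150:390],None,fx=3.3,fy=2.6))
p,d=cam('wrist');cv2.imwrite('pics/w24.png',p);T=wpts(d)
# side wall top (left wall, tool x ~79): z vs y slope
m=(p.min(-1)>120)&(T[...,0]>72)&(T[...,0]<86)&(T[...,1]>50)&(T[...,1]<190)&(T[...,2]<60)
P=T[m]
for y in range(50,190,15):
  q=P[abs(P[:,1]-y)<4];print(y,len(q),np.percentile(q[:,2],[2,50]) if len(q)>3 else '')
"
```

```text
pos [483.4  44.6 101.2] yaw 170.2 tilt 0.03 turn -0.0 shift m [-0.1369 -0.4546 -0.0038] w 19.1 t 48.3 F [ 0.4 -0.1 -6.4]
50 50 [-16.76988716 -10.68065872]
65 110 [-11.93866224 -10.58380475]
80 105 [-12.02479226 -10.47459478]
95 110 [-12.0701665  -10.54013038]
110 101 [-12.01814926 -10.64947452]
125 92 [-12.18585579 -10.68669395]
140 82 [-12.28819519 -10.66178241]
155 162 [-12.08530958   8.05715612]
170 137 [-12.01234041   8.16752827]
185 89 [-10.78335857   8.48759773]
```

View pics/s24.png

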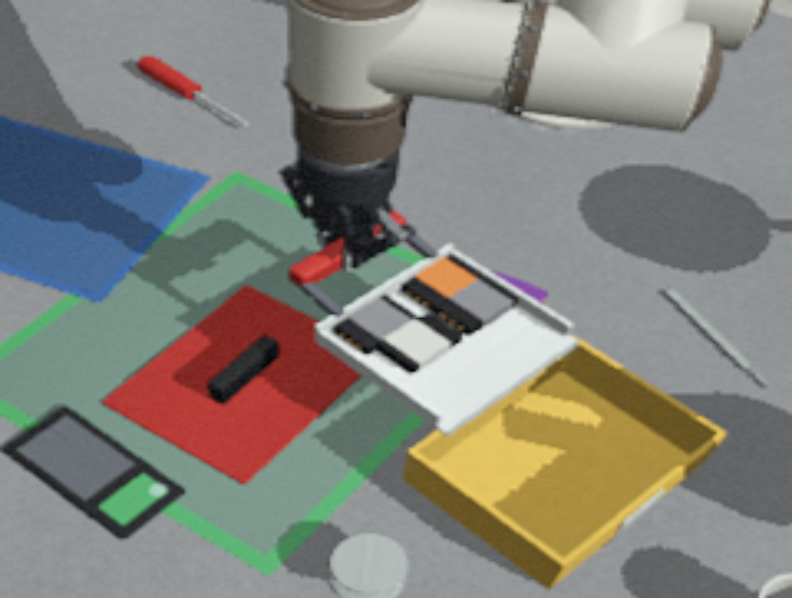

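Emit:
drive_tool([
  [0, 0, -0.001, 0, 0.0185],
  [0, 0, -0.001, 0, 0.0192],
  [0, 0, -0.001, 0, 0.0196],
  [0, 0, -0.001, 0, 0.0199],
  [0, 0, -0.001, 0, 0.0202],
  [0, 0, 0, 0, 0.0204],
  [0, 0, 0, 0, 0.0204],
])

```text
clock: 49.1
position: [483.5, 44.6, 106.0]
ee_rot: [0.085, 0.996, 0.0, 0.0]
contact_force: [0.8, -0.0, -5.9]
gripper_width: 20.6
```

```bash
cat >> h.py <<'E'
def wall(save=None):
    s=arm.read_state();p,d=cam('wrist');T=wpts(d)
    if save: cv2.imwrite(save,p)
    m=(p.min(-1)>100)&(T[...,0]>72)&(T[...,0]<86)&(T[...,1]>45)&(T[...,1]<170)&(T[...,2]<110)
    P=T[m];ys=[];zs=[]
    for y in range(55,165,5):
        q=P[abs(P[:,1]-y)<2.5]
        if len(q)>5: ys.append(y);zs.append(np.percentile(q[:,2],15))
    ys=np.array(ys);zs=np.array(zs)
    # robust line
    c=np.polyfit(ys,zs,1)
    for _ in range(3):
        r=abs(zs-np.polyval(c,ys));k=r<=max(1.0,np.median(r)*1.5);c=np.polyfit(ys[k],zs[k],1)
    th=np.arctan(c[0])
    # wall-top line is 24 above underside: bar centre is 22 above it (normal)
    zb=c[1]-22/np.cos(th)   # at bar y~0 approx
    ez=195*np.sin(th)-46*np.cos(th)
    print(f"pitch {np.degrees(th):.1f} wall0 {c[1]:.1f} bar tool z {zb:.1f} edge world z {s['position'][2]-zb-195*np.sin(th)-46*np.cos(th):.1f} edge by {((s['position'][:2]-[527,301.3])@np.array([.1693,.9856]))+195*np.cos(th)-46*np.sin(th):.1f} TCP {s['position'].round(1)} w {s['gripper_width']:.1f} F {s['contact_force'].round(1)} tq {s['wrist_torque'].round(2)} t {s['clock']:.1f} n{k.sum()}")
E
python3 -c "
from h import *
wall('pics/w25.png')"
```

```text
pitch 3.1 wall0 -9.8 bar tool z -31.8 edge world z 81.2 edge by -68.2 TCP [483.5  44.6 106. ] w 20.6 F [ 0.8 -0.  -5.9] tq [-0.33  0.02  0.02] t 49.1 n22
```

Emit:
drive_tool([
  [0, 0, -0.001, 0, 0.0206],
  [0, 0, -0.001, 0, 0.0208],
  [0, 0, -0.001, 0, 0.021],
  [0, 0, -0.001, 0, 0.0212],
  [0, 0, -0.001, 0, 0.0214],
  [0, 0, 0, 0, 0.0214],
])

```text
clock: 49.75
position: [483.6, 44.6, 111.1]
ee_rot: [0.085, 0.996, 0.0, 0.0]
contact_force: [-0.2, -0.2, -5.6]
gripper_width: 21.3
```

```bash
python3 -c "
from h import *
wall('pics/w25.png')"
```

```text
pitch 6.2 wall0 -8.7 bar tool z -30.9 edge world z 75.2 edge by -71.4 TCP [483.6  44.6 111.1] w 21.3 F [-0.2 -0.2 -5.6] tq [-0.34  0.01  0.02] t 49.8 n22
```

Emit:
drive_tool([
  [0, 0, -0.002, 0, 0.018],
  [0, 0, -0.002, 0, 0.015],
  [0, 0, 0, 0, 0.01],
  [0, 0, 0, 0, 0.01],
  [0, 0, 0, 0, 0.01],
])

```text
clock: 50.3
position: [483.4, 44.6, 114.9]
ee_rot: [0.086, 0.996, 0.0, -0.0]
contact_force: [-0.2, 0.4, -4.6]
gripper_width: 19.0
```

```bash
python3 -c "
from h import *
wall('pics/w25.png')
go(537.7,-411,115,170.2)"
```

```text
pitch 3.0 wall0 -8.5 bar tool z -30.5 edge world z 89.3 edge by -68.0 TCP [483.4  44.6 114.9] w 19.0 F [-0.2  0.4 -4.6] tq [-0.37  0.01 -0.02] t 50.3 n22
pos [483.4  44.5 114.8] yaw 170.2 tilt 0.01 turn -0.0 shift m [-1.310e-01 -4.396e-01 -2.000e-04] w 18.8 t 50.4 F [ 0.4 -0.9 -5.8]
```

Emit:
drive_tool([
  [-0.0014, -0.0048, 0, 0, 0.01],
  [-0.0029, -0.0096, 0, 0, 0.01],
  [-0.0046, -0.0153, 0, 0, 0.01],
  [-0.0069, -0.023, 0, 0, 0.01],
  [-0.0069, -0.023, 0, 0, 0.01],
  [-0.0069, -0.023, 0, 0, 0.01],
  [-0.0069, -0.023, 0, 0, 0.01],
  [-0.0069, -0.023, 0, 0, 0.01],
  [-0.0069, -0.023, 0, 0, 0.01],
  [-0.0069, -0.023, 0, 0, 0.01],
  [-0.0069, -0.023, 0, 0, 0.01],
  [-0.0069, -0.023, 0, 0, 0.01],
  [-0.0069, -0.023, 0, 0, 0.01],
  [-0.0069, -0.023, 0, 0, 0.01],
  [-0.0069, -0.023, 0, 0, 0.01],
  [-0.0069, -0.023, 0, 0, 0.01],
])

```text
clock: 51.95
position: [524.4, -298.0, 114.6]
ee_rot: [0.086, 0.996, -0.0, 0.0]
contact_force: [0.3, 0.1, -6.1]
gripper_width: 19.1
```

Emit:
drive_tool([
  [-0.0069, -0.023, 0, 0, 0.01],
  [-0.0069, -0.023, 0, 0, 0.01],
  [-0.0069, -0.023, 0, 0, 0.01],
  [-0.0052, -0.0172, 0, 0, 0.01],
  [-0.0034, -0.0115, 0, 0, 0.01],
  [-0.0017, -0.0057, 0, 0, 0.01],
  [0, 0, 0, -1, 0.01],
  [0, 0, 0, -2, 0.01],
  [0, 0, 0, -3, 0.01],
  [0, 0, 0, -3, 0.01],
  [0, 0, 0, -3, 0.01],
  [0, 0, 0, -3, 0.01],
  [0, 0, 0, -3, 0.01],
  [0, 0, 0, -2, 0.01],
  [0, 0, 0, -1, 0.01],
  [0, 0, 0, -0.4, 0.01],
  [0, 0, 0, 0, 0.01],
])

```text
clock: 53.65
position: [537.7, -402.9, 115.0]
ee_rot: [-0.101, 0.995, 0.0, 0.0]
contact_force: [0.3, 0.2, -5.6]
gripper_width: 19.1
```

```bash
python3 -c "
from h import *
wall('pics/w26.png')
go(537.7,-411,115,-168.4)"
```

```text
pitch 3.0 wall0 -8.6 bar tool z -30.6 edge world z 89.5 edge by -499.9 TCP [ 537.7 -402.9  115. ] w 19.1 F [ 0.3  0.2 -5.6] tq [-0.35 -0.12  0.  ] t 53.6 n22
pos [ 537.7 -403.   115. ] yaw -168.4 tilt 0.01 turn -0.0 shift m [ 0.0016 -0.0079 -0.    ] w 18.5 t 53.7 F [ 0.2  0.1 -5.5]
```

View pics/w26.png

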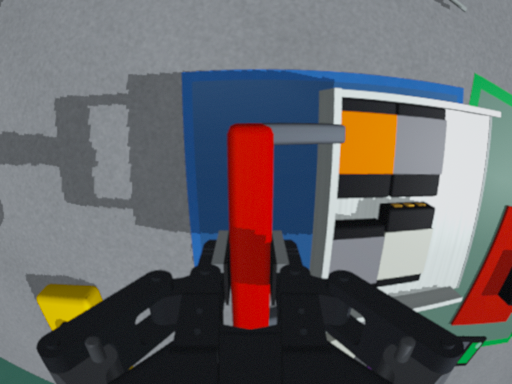

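Emit:
drive_tool([
  [0.001, -0.003, 0.01, 0, 0.01],
  [0.001, -0.003, 0.018, 0, 0.01],
  [0, -0.002, 0.02, 0, 0.01],
  [0, 0, 0.018, 0, 0.01],
  [0, 0, 0.01, 0, 0.01],
  [0, 0, 0.006, 0, 0.01],
  [0, 0, 0.004, 0, 0.01],
  [0, 0, 0.003, 0, 0.01],
  [0, 0, 0.003, 0, 0.01],
  [0, 0, 0.002, 0, 0.01],
  [0, 0, 0.002, 0, 0.01],
  [0, 0, 0, 0, 0.01],
])

```text
clock: 54.9
position: [537.6, -411.8, 19.5]
ee_rot: [-0.101, 0.995, -0.0, 0.0]
contact_force: [1.5, -1.1, -1.5]
gripper_width: 19.0
```

```bash
python3 -c "
from h import *
wall()"
```

```text
pitch 0.8 wall0 -9.5 bar tool z -31.5 edge world z 2.4 edge by -506.6 TCP [ 537.6 -411.8   19.5] w 19.0 F [ 1.5 -1.1 -1.5] tq [-0.15  0.07 -0.04] t 54.9 n22
```

Emit:
drive_tool([
  [0, 0, 0.002, 0, 0.01],
  [0, 0, 0, 0, 0.02],
  [0, 0, 0, 0, 0.03],
  [0, 0, 0, 0, 0.035],
  [0, 0, 0.005, 0, 0.035],
  [0, 0, 0.006, 0, 0.035],
  [0, 0, 0.005, 0, 0.035],
  [0, 0, 0.004, 0, 0.035],
  [0, 0, 0, 0, 0.035],
  [0, 0, 0, 0, 0.02],
  [0, 0, 0, 0, 0.01],
  [0, 0, 0, 0, 0.01],
  [0, 0, 0, 0, 0.01],
])

```text
clock: 56.25
position: [537.4, -411.6, -3.1]
ee_rot: [-0.101, 0.995, -0.0, 0.0]
contact_force: [-0.2, -0.4, -1.5]
gripper_width: 19.6
```

```bash
python3 -c "
from h import *
wall('pics/w27.png')"
```

```text
pitch 0.2 wall0 -30.1 bar tool z -52.1 edge world z 2.2 edge by -506.1 TCP [ 537.4 -411.6   -3.1] w 19.6 F [-0.2 -0.4 -1.5] tq [-0.24 -0.15 -0.01] t 56.2 n22
```

View pics/w27.png

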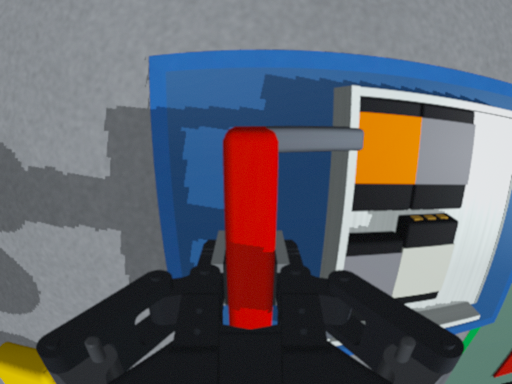

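Emit:
drive_tool([
  [0, 0, -0.005, 0, 0.01],
  [0, 0, -0.01, 0, 0.01],
  [0, 0, -0.015, 0, 0.01],
  [0, 0, -0.018, 0, 0.01],
  [0, 0, -0.018, 0, 0.01],
  [0, 0, -0.018, 0, 0.01],
  [0, 0, -0.012, 0, 0.01],
  [0, 0, -0.006, 0, 0.01],
  [0, 0, -0.003, 0, 0.01],
  [0, 0, 0, 1, 0.01],
  [0, 0, 0, 2, 0.01],
  [0, 0, 0, 3, 0.01],
  [0, 0, 0, 3, 0.01],
  [0, 0, 0, 3, 0.01],
  [0, 0, 0, 3, 0.01],
  [0, 0, 0, 3, 0.01],
  [0, 0, 0, 2, 0.01],
  [0, 0, 0, 1, 0.01],
  [0, 0, 0, 0.4, 0.01],
  [0, 0, 0, 0, 0.01],
])

```text
clock: 58.3
position: [537.0, -411.4, 101.3]
ee_rot: [0.085, 0.996, 0.0, -0.001]
contact_force: [-0.2, 0.9, -5.8]
gripper_width: 19.5
```

```bash
python3 -c "
from h import *
wall()
a=np.array([527,301.3])+(-70-195)*np.array([.1693,.9856]);print(a)
go(a[0],a[1],105,170.2)"
```

```text
pitch 0.5 wall0 -29.3 bar tool z -51.3 edge world z 104.9 edge by -506.2 TCP [ 537.  -411.4  101.3] w 19.5 F [-0.2  0.9 -5.8] tq [-0.34 -0.05 -0.01] t 58.3 n22
[482.1355  40.116 ]
pos [ 537.  -411.4  101.5] yaw 170.2 tilt 0.05 turn 0.0 shift m [ 0.131   0.4356 -0.0035] w 19.4 t 58.4 F [ 0.1 -0.  -5.3]
```

Emit:
drive_tool([
  [0.0018, 0.0057, 0, 0, 0.01],
  [0.0035, 0.0115, 0, 0, 0.01],
  [0.0053, 0.0172, 0, 0, 0.01],
  [0.0069, 0.023, 0, 0, 0.01],
  [0.0069, 0.023, 0, 0, 0.01],
  [0.0069, 0.023, 0, 0, 0.01],
  [0.0069, 0.023, 0, 0, 0.01],
  [0.0069, 0.023, 0, 0, 0.01],
  [0.0069, 0.023, 0, 0, 0.01],
  [0.0069, 0.023, 0, 0, 0.01],
  [0.0069, 0.023, 0, 0, 0.01],
  [0.0069, 0.023, 0, 0, 0.01],
  [0.0069, 0.023, 0, 0, 0.01],
  [0.0069, 0.023, 0, 0, 0.01],
  [0.0069, 0.023, 0, 0, 0.01],
  [0.0069, 0.023, 0, 0, 0.01],
])

```text
clock: 59.95
position: [494.2, -64.4, 102.4]
ee_rot: [0.085, 0.996, 0.0, 0.0]
contact_force: [0.4, 0.4, -7.1]
gripper_width: 19.2
```

Emit:
drive_tool([
  [0.0069, 0.023, 0, 0, 0.01],
  [0.0069, 0.023, 0, 0, 0.01],
  [0.0069, 0.023, 0, 0, 0.01],
  [0.0052, 0.0172, 0, 0, 0.01],
  [0.0035, 0.0115, 0, 0, 0.01],
  [0.0018, 0.0057, 0, 0, 0.01],
  [0.0008, 0.0025, 0, 0, 0.01],
  [0, 0, 0, 0, 0.01],
  [0, 0, 0, 0, 0.01],
])

```text
clock: 60.85
position: [481.6, 43.4, 101.8]
ee_rot: [0.086, 0.996, -0.0, -0.0]
contact_force: [-0.2, -0.3, -6.0]
gripper_width: 19.3
```

```bash
python3 -c "
from h import *
wall('pics/w28.png')
go(482.1,40.1,105,170.2)"
```

```text
pitch 0.5 wall0 -29.2 bar tool z -51.2 edge world z 105.4 edge by -67.3 TCP [481.6  43.4 101.8] w 19.3 F [-0.2 -0.3 -6. ] tq [-0.36  0.04  0.01] t 60.9 n22
pos [481.7  43.3 101.8] yaw 170.1 tilt 0.02 turn -0.1 shift m [-0.001  -0.0031 -0.0032] w 19.2 t 60.9 F [ 0.4 -0.5 -5.7]
```

Emit:
drive_tool([
  [0, 0, 0, 0, 0.019],
  [0, 0, 0, 0, 0.0195],
  [0, 0, 0, 0, 0.0199],
  [0, 0, 0, 0, 0.0203],
  [0, 0, 0, 0, 0.0206],
  [0, 0, 0, 0, 0.0209],
  [0, 0, 0, 0, 0.0212],
  [0, 0, 0, 0, 0.0212],
])

```text
clock: 61.7
position: [481.7, 43.9, 101.9]
ee_rot: [0.085, 0.996, -0.0, -0.0]
contact_force: [0.6, 0.3, -5.1]
gripper_width: 21.3
```

```bash
python3 -c "
from h import *
wall('pics/w28.png')"
```

```text
pitch 5.5 wall0 -27.7 bar tool z -49.8 edge world z 87.3 edge by -71.6 TCP [481.7  43.9 101.9] w 21.3 F [ 0.6  0.3 -5.1] tq [-0.32  0.04 -0.01] t 61.7 n22
```

Emit:
drive_tool([
  [0, 0.0005, -0.001, 0, 0.0215],
  [0, 0.0005, -0.001, 0, 0.0217],
  [0, 0.0005, -0.001, 0, 0.022],
  [0, 0.0005, -0.001, 0, 0.0222],
  [0, 0.0005, -0.001, 0, 0.0225],
  [0, 0.0005, -0.001, 0, 0.0227],
  [0, 0.0005, -0.001, 0, 0.0229],
  [0, 0.0005, -0.001, 0, 0.0231],
  [0, 0, -0.001, 0, 0.0231],
])

```text
clock: 62.65
position: [482.4, 47.9, 111.0]
ee_rot: [0.085, 0.996, 0.0, 0.0]
contact_force: [-0.5, 0.0, -5.5]
gripper_width: 23.2
```

```bash
python3 -c "
from h import *
wall('pics/w28.png')"
```

```text
pitch 10.5 wall0 -25.9 bar tool z -48.3 edge world z 78.5 edge by -73.9 TCP [482.4  47.9 111. ] w 23.2 F [-0.5  0.  -5.5] tq [-0.35  0.01  0.01] t 62.6 n22
```

Emit:
drive_tool([
  [0, 0.001, -0.001, 0, 0.0233],
  [0, 0.001, -0.001, 0, 0.0235],
  [0, 0.001, -0.001, 0, 0.0237],
  [0, 0.001, -0.001, 0, 0.0239],
  [0, 0.001, -0.001, 0, 0.0241],
  [0, 0.001, -0.001, 0, 0.0243],
  [0, 0.001, -0.001, 0, 0.0245],
  [0, 0.001, -0.001, 0, 0.0245],
])

```text
clock: 63.5
position: [483.8, 55.8, 119.0]
ee_rot: [0.085, 0.996, -0.0, -0.0]
contact_force: [0.8, 0.1, -5.6]
gripper_width: 24.5
```

```bash
python3 -c "
from h import *
wall('pics/w28.png')
p,d=cam('scene');cv2.imwrite('pics/s28.png',cv2.resize(p[130:310,190:390],None,fx=4,fy=3.3))"
```

```text
pitch 14.9 wall0 -24.0 bar tool z -46.8 edge world z 71.1 edge by -72.7 TCP [483.8  55.8 119. ] w 24.5 F [ 0.8  0.1 -5.6] tq [-0.34  0.03 -0.04] t 63.5 n22
```

View pics/s28.png

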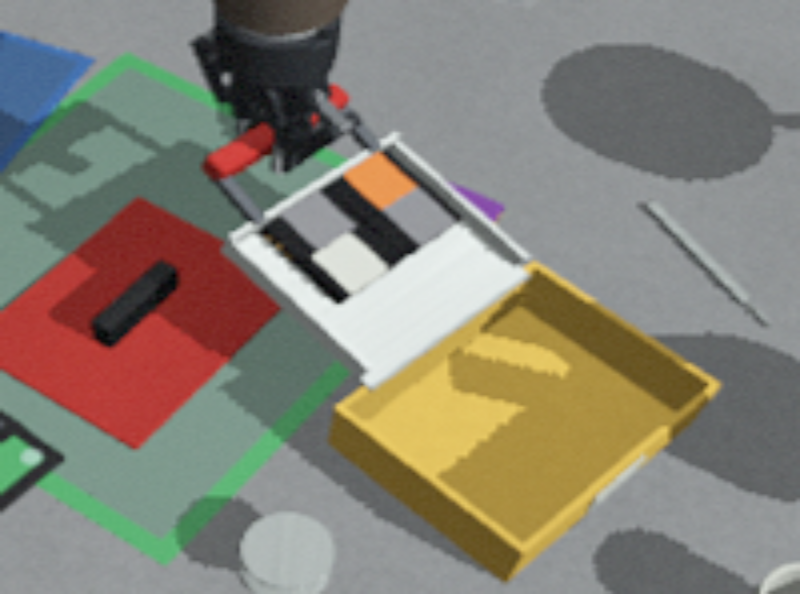

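Emit:
drive_tool([
  [0, 0.002, -0.0024, 0, 0.0247],
  [0, 0.002, -0.0024, 0, 0.0249],
  [0, 0.002, -0.0024, 0, 0.0251],
  [0, 0.002, -0.0024, 0, 0.0253],
  [0, 0.002, -0.0024, 0, 0.0255],
  [0, 0.002, -0.0024, 0, 0.0257],
])

```text
clock: 64.2
position: [485.8, 67.7, 133.5]
ee_rot: [0.085, 0.996, -0.0, -0.0]
contact_force: [-0.8, 0.3, -6.3]
gripper_width: 25.9
```

```bash
python3 -c "
from h import *
wall('pics/w28.png')"
```

```text
pitch 19.1 wall0 -22.4 bar tool z -45.7 edge world z 71.9 edge by -68.0 TCP [485.8  67.7 133.5] w 25.9 F [-0.8  0.3 -6.3] tq [-0.42 -0.02 -0.  ] t 64.2 n22
```

View pics/w28.png

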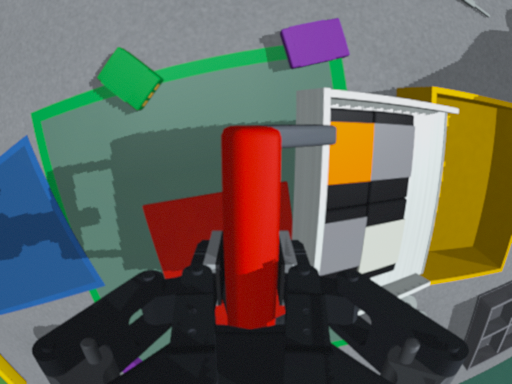

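Emit:
drive_tool([
  [0, 0, 0, 0, 0.025],
  [0, 0, 0, 0, 0.024],
  [0, 0, 0, 0, 0.024],
])

```text
clock: 64.55
position: [485.7, 67.5, 133.2]
ee_rot: [0.086, 0.996, -0.0, -0.0]
contact_force: [-1.0, -0.6, -5.3]
gripper_width: 24.6
```

```bash
python3 -c "
from h import *
wall('pics/w29.png')"
```

```text
pitch 17.8 wall0 -22.6 bar tool z -45.7 edge world z 75.5 edge by -65.8 TCP [485.7  67.5 133.2] w 24.6 F [-1.  -0.6 -5.3] tq [-0.35 -0.02  0.03] t 64.5 n22
```

Emit:
drive_tool([
  [0, 0, 0.001, 0, 0.0235],
  [0, 0, 0.001, 0, 0.023],
  [0, 0, 0.001, 0, 0.023],
  [0, 0, 0.001, 0, 0.023],
  [0, 0, 0, 0, 0.023],
])

```text
clock: 65.1
position: [485.7, 67.5, 129.1]
ee_rot: [0.086, 0.996, -0.0, -0.0]
contact_force: [-0.3, 0.3, -5.8]
gripper_width: 23.8
```

```bash
python3 -c "
from h import *
wall('pics/w29.png')"
```

```text
pitch 17.1 wall0 -22.8 bar tool z -45.8 edge world z 73.5 edge by -64.6 TCP [485.7  67.5 129.1] w 23.8 F [-0.3  0.3 -5.8] tq [-0.26  0.02  0.01] t 65.1 n22
```

Emit:
drive_tool([
  [0, -0.004, 0, 0, 0.023],
  [0, -0.004, 0.001, 0, 0.023],
  [0, -0.002, 0.001, 0, 0.023],
  [0, 0, 0.001, 0, 0.023],
  [0, 0, 0, 0, 0.023],
])

```text
clock: 65.65
position: [484.0, 57.5, 126.1]
ee_rot: [0.086, 0.996, -0.0, -0.0]
contact_force: [0.1, -0.1, -6.2]
gripper_width: 24.1
```

```bash
python3 -c "
from h import *
wall('pics/w29.png')"
```

```text
pitch 17.4 wall0 -23.2 bar tool z -46.2 edge world z 70.3 edge by -75.1 TCP [484.   57.5 126.1] w 24.1 F [ 0.1 -0.1 -6.2] tq [-0.34  0.06  0.04] t 65.7 n22
```

Edge is just over the rim. I'll lower it in 1 mm steps until the force shows contact.

Emit:
drive_tool([
  [0, 0, 0.001, 0, 0.022],
  [0, 0, 0.001, 0, 0.022],
  [0, 0, 0.0005, 0, 0.022],
  [0, 0, 0, 0, 0.022],
])

```text
clock: 66.1
position: [484.1, 57.8, 123.7]
ee_rot: [0.085, 0.996, -0.0, -0.0]
contact_force: [-0.6, 1.0, -6.0]
gripper_width: 23.5
```

```bash
python3 -c "
from h import *
wall('pics/w29.png')"
```

```text
pitch 16.7 wall0 -23.1 bar tool z -46.0 edge world z 69.6 edge by -73.8 TCP [484.1  57.8 123.7] w 23.5 F [-0.6  1.  -6. ] tq [-0.3  -0.04 -0.06] t 66.1 n22
```

Emit:
drive_tool([
  [0, 0, 0.001, 0, 0.022],
  [0, 0, 0.001, 0, 0.022],
  [0, 0, 0.0005, 0, 0.022],
  [0, 0, 0, 0, 0.022],
])

```text
clock: 66.55
position: [484.3, 57.8, 121.4]
ee_rot: [0.086, 0.996, 0.0, 0.0]
contact_force: [0.7, -0.1, -5.1]
gripper_width: 23.2
```

```bash
python3 -c "
from h import *
wall('pics/w29.png')"
```

```text
pitch 16.3 wall0 -23.7 bar tool z -46.6 edge world z 69.1 edge by -73.0 TCP [484.3  57.8 121.4] w 23.2 F [ 0.7 -0.1 -5.1] tq [-0.1   0.07 -0.05] t 66.5 n22
```

Emit:
drive_tool([
  [0, 0, -0.0015, 0, 0.0235],
  [0, 0, -0.0015, 0, 0.0245],
  [0, 0.0015, -0.002, 0, 0.0249],
  [0, 0.0016, -0.0023, 0, 0.0251],
  [0, 0.0016, -0.0023, 0, 0.0253],
  [0, 0.0016, -0.0023, 0, 0.0255],
  [0, 0.0016, -0.0023, 0, 0.0257],
  [0, 0.0016, -0.0023, 0, 0.0259],
])

```text
clock: 67.4
position: [485.7, 67.2, 138.0]
ee_rot: [0.085, 0.996, -0.0, -0.0]
contact_force: [0.4, -0.2, -5.9]
gripper_width: 26.0
```

```bash
python3 -c "
from h import *
wall('pics/w30.png')"
```

```text
pitch 20.0 wall0 -21.8 bar tool z -45.2 edge world z 73.4 edge by -70.1 TCP [485.7  67.2 138. ] w 26.0 F [ 0.4 -0.2 -5.9] tq [-0.4 -0.  -0. ] t 67.4 n22
```

Emit:
drive_tool([
  [0, 0.0015, -0.002, 0, 0.0261],
  [0, 0.0015, -0.0022, 0, 0.0263],
  [0, 0.0015, -0.0022, 0, 0.0265],
  [0, 0.0015, -0.0022, 0, 0.0267],
  [0, 0.0015, -0.0022, 0, 0.0269],
  [0, 0.0015, -0.0022, 0, 0.0271],
])

```text
clock: 68.05
position: [487.2, 76.0, 151.0]
ee_rot: [0.085, 0.996, -0.0, -0.0]
contact_force: [0.7, 0.0, -6.1]
gripper_width: 27.1
```

```bash
python3 -c "
from h import *
wall('pics/w30.png')"
```

```text
pitch 25.2 wall0 -19.4 bar tool z -43.7 edge world z 70.2 edge by -71.8 TCP [487.2  76.  151. ] w 27.1 F [ 0.7  0.  -6.1] tq [-0.43  0.06 -0.04] t 68.0 n21
```

View pics/w30.png

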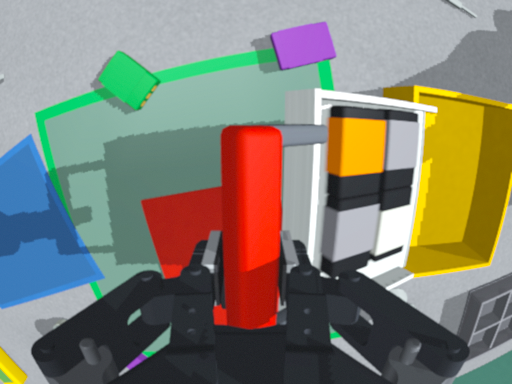

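Emit:
drive_tool([
  [0, 0.001, -0.001, 0, 0.0271],
  [0, 0.001, -0.001, 0, 0.0271],
  [0, 0, 0, 0, 0.0271],
  [0, 0, 0, 0, 0.0271],
])

```text
clock: 68.5
position: [487.8, 78.0, 153.0]
ee_rot: [0.085, 0.996, 0.0, 0.0]
contact_force: [0.5, 0.5, -4.3]
gripper_width: 27.0
```

```bash
python3 -c "
from h import *
wall('pics/w31.png')
p,d=cam('scene');cv2.imwrite('pics/s31.png',cv2.resize(p[130:310,190:390],None,fx=4,fy=3.3))"
```

```text
pitch 24.8 wall0 -19.7 bar tool z -44.0 edge world z 73.5 edge by -68.9 TCP [487.8  78.  153. ] w 27.0 F [ 0.5  0.5 -4.3] tq [-0.16 -0.01 -0.05] t 68.5 n22
```

View pics/s31.png

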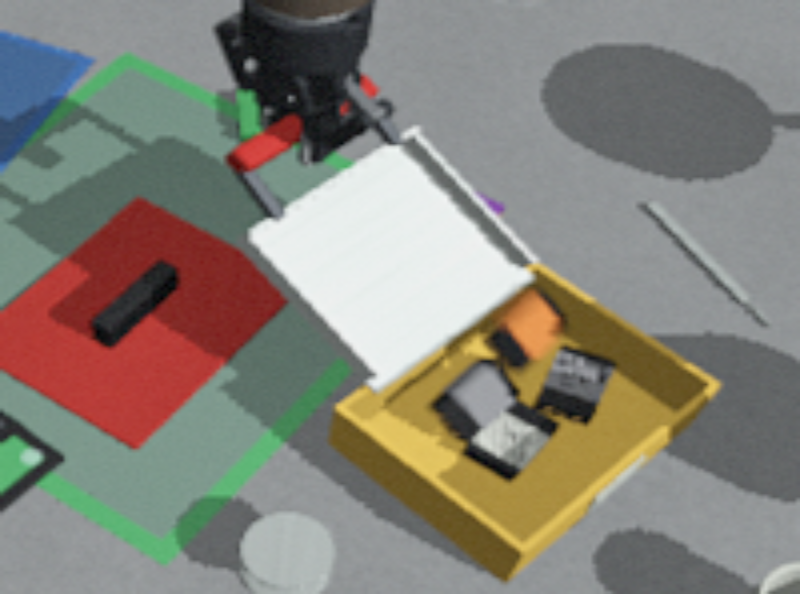

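All four packs are in the box and the shovel is empty. Now I'll take it back to its mat.

Emit:
drive_tool([
  [0, 0, -0.005, 0, 0.022],
  [0, 0, -0.01, 0, 0.01],
  [0, 0, -0.015, 0, 0.01],
  [0, -0.005, -0.01, 0, 0.01],
  [-0.003, -0.012, 0, 0, 0.01],
  [-0.0055, -0.0185, 0, 0, 0.01],
  [-0.0069, -0.023, 0, 0, 0.01],
  [-0.0069, -0.023, 0, 0, 0.01],
  [-0.0069, -0.023, 0, 0, 0.01],
  [-0.0069, -0.023, 0, 0, 0.01],
  [-0.0069, -0.023, 0, 0, 0.01],
  [-0.0069, -0.023, 0, 0, 0.01],
  [-0.0069, -0.023, 0, 0, 0.01],
  [-0.0069, -0.023, 0, 0, 0.01],
  [-0.0069, -0.023, 0, 0, 0.01],
  [-0.0069, -0.023, 0, 0, 0.01],
  [-0.0069, -0.023, 0, 0, 0.01],
  [-0.0069, -0.023, 0, 0, 0.01],
  [-0.0069, -0.023, 0, 0, 0.01],
  [-0.0069, -0.023, 0, 0, 0.01],
])

```text
clock: 70.6
position: [529.5, -294.0, 192.1]
ee_rot: [0.086, 0.996, 0.0, -0.0]
contact_force: [0.5, 0.2, -4.3]
gripper_width: 25.1
```

Emit:
drive_tool([
  [-0.0069, -0.023, 0, 0, 0.01],
  [-0.0069, -0.023, 0, 0, 0.01],
  [-0.0069, -0.023, 0, 0, 0.01],
  [-0.0045, -0.015, 0, 0, 0.01],
  [-0.002, -0.006, 0, 0, 0.01],
  [0, 0, 0, -3, 0.01],
  [0, 0, 0, -5, 0.01],
  [0, 0, 0, -5, 0.01],
  [0, 0, 0, -5, 0.01],
  [0, 0, 0, -3.4, 0.01],
  [0, 0, 0, 0, 0.01],
  [0, 0, 0, 0, 0.01],
])

```text
clock: 71.8
position: [541.7, -385.2, 192.8]
ee_rot: [-0.101, 0.995, 0.0, 0.0]
contact_force: [0.6, -0.2, -5.0]
gripper_width: 24.8
```

```bash
python3 -c "
from h import *
wall('pics/w32.png')
go(537.6,-411.4,150,-168.4)
p,d=cam('scene');cv2.imwrite('pics/s32.png',cv2.resize(p[40:310,80:390],None,fx=2.5,fy=2.2))"
```

```text
pitch 22.8 wall0 -20.1 bar tool z -44.0 edge world z 118.8 edge by -512.2 TCP [ 541.7 -385.2  192.8] w 24.8 F [ 0.6 -0.2 -5. ] tq [-0.19 -0.05  0.03] t 71.8 n22
pos [ 541.7 -385.3  192.8] yaw -168.5 tilt 0.01 turn -0.1 shift m [ 0.0093 -0.0248  0.0428] w 24.5 t 71.8 F [-0.1 -0.6 -3.7]
```

View pics/s32.png

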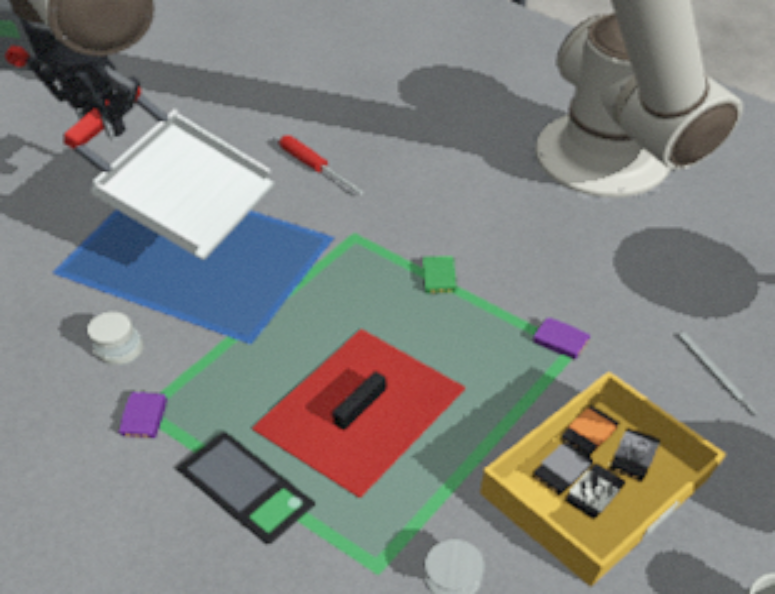

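Emit:
drive_tool([
  [0.003, 0.003, 0.01, 0, 0.01],
  [0.003, 0.003, 0.02, 0, 0.01],
  [0.003, 0.002, 0.025, 0, 0.01],
  [0, 0, 0.025, 0, 0.01],
  [0, 0, 0.018, 0, 0.01],
  [0, 0, 0.008, 0, 0.01],
  [0, 0, 0.004, 0, 0.01],
  [0, 0, 0, 0, 0.01],
])

```text
clock: 72.7
position: [531.4, -379.6, 82.8]
ee_rot: [-0.101, 0.995, -0.0, -0.0]
contact_force: [0.4, 1.2, -4.3]
gripper_width: 24.7
```

Emit:
drive_tool([
  [0, -0.001, 0.004, 0, 0.01],
  [0, -0.001, 0.004, 0, 0.01],
  [0, -0.001, 0.004, 0, 0.01],
  [0, -0.001, 0.004, 0, 0.01],
  [0, 0, 0, 0, 0.01],
])

```text
clock: 73.2
position: [532.0, -383.6, 66.5]
ee_rot: [-0.101, 0.995, 0.0, -0.0]
contact_force: [0.3, -0.0, -1.9]
gripper_width: 24.1
```

```bash
python3 -c "
from h import *
wall('pics/w33.png')"
```

```text
pitch 20.2 wall0 -22.8 bar tool z -46.3 edge world z 2.1 edge by -507.1 TCP [ 532.  -383.6   66.5] w 24.1 F [ 0.3 -0.  -1.9] tq [ 0.12  0.04 -0.14] t 73.2 n22
```

Emit:
drive_tool([
  [0, -0.002, 0.004, 0, 0.01],
  [0, -0.002, 0.004, 0, 0.01],
  [0, -0.002, 0.004, 0, 0.01],
  [0, -0.002, 0.004, 0, 0.01],
  [0, -0.002, 0.004, 0, 0.01],
  [0, -0.002, 0.004, 0, 0.01],
  [0, -0.002, 0.004, 0, 0.01],
  [0, -0.002, 0.004, 0, 0.01],
  [0, -0.002, 0.004, 0, 0.01],
  [0, -0.001, 0.004, 0, 0.01],
])

```text
clock: 74.25
position: [536.0, -402.4, 26.5]
ee_rot: [-0.101, 0.995, -0.0, 0.0]
contact_force: [0.9, -0.6, -4.2]
gripper_width: 20.3
```

```bash
python3 -c "
from h import *
wall('pics/w33.png')"
```

```text
pitch 6.2 wall0 -20.7 bar tool z -42.8 edge world z 2.5 edge by -503.1 TCP [ 536.  -402.4   26.5] w 20.3 F [ 0.9 -0.6 -4.2] tq [-0.53 -0.13 -0.  ] t 74.2 n22
```

Emit:
drive_tool([
  [0, -0.002, 0.004, 0, 0.01],
  [0, -0.002, 0.004, 0, 0.01],
  [0, -0.002, 0.004, 0, 0.01],
  [0, -0.001, 0.004, 0, 0.01],
  [0, -0.001, 0.003, 0, 0.01],
  [0, -0.001, 0.002, 0, 0.01],
  [0, 0, 0, 0, 0.01],
])

```text
clock: 75.0
position: [537.5, -410.6, 6.0]
ee_rot: [-0.101, 0.995, 0.0, -0.0]
contact_force: [0.4, 1.1, 0.3]
gripper_width: 19.3
```

```bash
python3 -c "
from h import *
wall('pics/w33.png')"
```

```text
pitch 0.1 wall0 -20.2 bar tool z -42.2 edge world z 1.9 edge by -505.0 TCP [ 537.5 -410.6    6. ] w 19.3 F [0.4 1.1 0.3] tq [ 0.83  0.39 -0.15] t 75.0 n22
```

Flat on the mat. Releasing and checking.

Emit:
drive_tool([
  [0, 0, 0, 0, 0.02],
  [0, 0, 0, 0, 0.028],
  [0, 0, 0, 0, 0.036],
  [0, 0, -0.01, 0, 0.04],
  [0, 0, -0.025, 0, 0.04],
  [0, 0, -0.03, 0, 0.04],
  [0, 0, -0.03, 0, 0.04],
  [0, 0, -0.03, 0, 0.04],
  [0, 0, 0, 0, 0.04],
])

```text
clock: 75.95
position: [540.8, -413.1, 138.1]
ee_rot: [-0.102, 0.995, -0.004, 0.005]
contact_force: [0.1, -0.5, -0.5]
gripper_width: 40.1
```

```bash
python3 -c "
from h import *
wall('pics/w34.png')
p,d=cam('top');cv2.imwrite('pics/t34.png',p);np.savez('pics/t34.npz',p=p,d=d)
W=world('top',d)
m=(W[...,2]>60)&(W[...,2]<76)&(p[...,0]<70)&(p[...,1]>110)&(p[...,2]>130)&(abs(W[...,1]-308)<150)&(abs(W[...,0]-530)<150);print('box',m.sum(),rect(W[m][:,:2]))
for b in blobs('top',p,d,30,45,(500,700,-60,110)):print('lidbar',*b)
m=(W[...,2]>-4)&(W[...,2]<14)&(p[...,2]>120)&(p[...,1]<60)&(p[...,0]<60)&(abs(W[...,0]-600)<130)&(abs(W[...,1]-24)<110);print('lid',m.sum(),rect(W[m][:,:2]))
m=(W[...,2]>8)&(W[...,2]<64)&(abs(W[...,0]-527)<75)&(abs(W[...,1]-301)<60);print('in box top z',np.percentile(W[m][:,2],[50,90,99]))
for b in blobs('top',p,d,50,66,(300,900,-450,-350)):print('bar',*b)
go(596,24.5,100,180)
"
```

```text
pitch 2.6 wall0 102.0 bar tool z 79.9 edge world z 3.5 edge by -509.0 TCP [ 540.8 -413.1  138.1] w 40.1 F [ 0.1 -0.5 -0.5] tq [ 0.   -0.01 -0.03] t 76.0 n4
box 467 (array([526. , 302.1]), array([200.3, 160.3]), -9.9)
lidbar [269. 166.] 163 (array([597.1,  27.2]), array([81.6, 18. ]), -0.8) 39.4 [26. 25. 30.]
lid 3096 (array([595.3,  25.2]), array([198.1, 158.1]), -0.1)
in box top z [20.24137177 24.33419279 26.92519972]
pos [ 538.4 -411.2  132.8] yaw -168.4 tilt 0.21 turn 11.6 shift m [-0.0576  0.4357  0.0328] w 39.9 t 76.0 F [-0.5  0.6 -0.2]
```

View pics/t34.png

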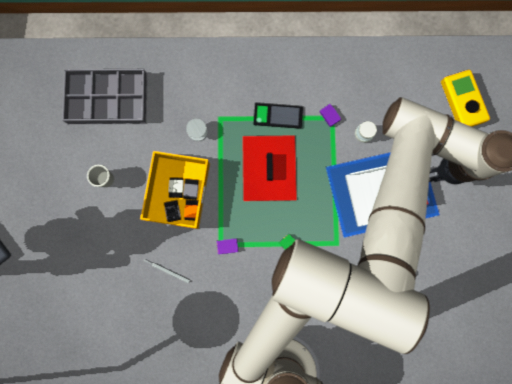

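View pics/w34.png

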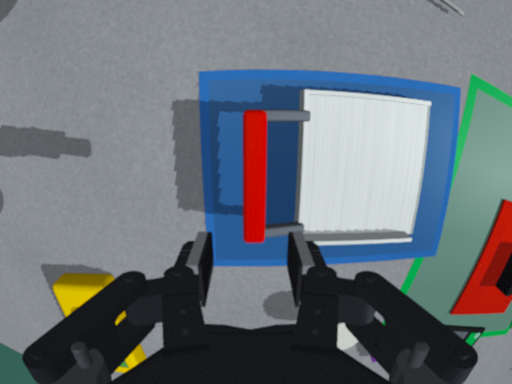

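Emit:
drive_tool([
  [0, 0, 0, 6, 0.04],
  [0, 0, 0, 6, 0.04],
  [-0.0041, 0.0337, 0, 0, 0.045],
  [-0.0041, 0.0337, 0, 0, 0.045],
  [-0.0041, 0.0337, 0, 0, 0.045],
  [-0.0041, 0.0337, 0, 0, 0.045],
  [-0.0041, 0.0337, 0, 0, 0.045],
  [-0.0041, 0.0337, 0, 0, 0.045],
  [-0.0041, 0.0337, 0, 0, 0.045],
  [-0.0041, 0.0337, 0, 0, 0.045],
  [-0.0041, 0.0337, 0, 0, 0.045],
  [-0.0041, 0.0337, 0, 0, 0.045],
  [-0.0041, 0.0337, 0, 0, 0.045],
  [-0.0041, 0.0337, 0, 0, 0.045],
  [-0.0041, 0.0337, 0, 0, 0.045],
  [0, 0, 0, 0, 0.045],
  [0, 0, 0, 0, 0.045],
])

```text
clock: 77.75
position: [593.5, 27.3, 129.9]
ee_rot: [0.003, 1.0, -0.0, -0.001]
contact_force: [-0.0, -0.2, 0.6]
gripper_width: 45.1
```

```bash
python3 -c "
from h import *
s=arm.read_state();p,d=cam('wrist');cv2.imwrite('pics/w35.png',p)
W=shovelw(p,d,s,0,0);n=np.hypot(W[...,0]-596,W[...,1]-26)
m=(W[...,2]>28)&(W[...,2]<50)&(n<60);print(rect(W[m][:,:2]),np.median(W[m][:,2]))
m=(W[...,2]>-4)&(W[...,2]<14)&(p[...,2]>120)&(p[...,1]<60)&(p[...,0]<60);print(rect(W[m][:,:2]),np.median(W[m][:,2]))
go(596.3,26,-8,179.5)
"
```

```text
(array([595.4,  25.6]), array([79.3, 17.7]), -0.0) 39.625124385016605
(array([595.5,  25.8]), array([196.2, 157.2]), -0.1) 5.845210390712879
pos [593.5  26.5 130.1] yaw 179.6 tilt 0.10 turn 0.1 shift m [-0.0028 -0.0005  0.1381] w 45.0 t 77.8 F [-0.8  0.   0.5]
```

View pics/w35.png

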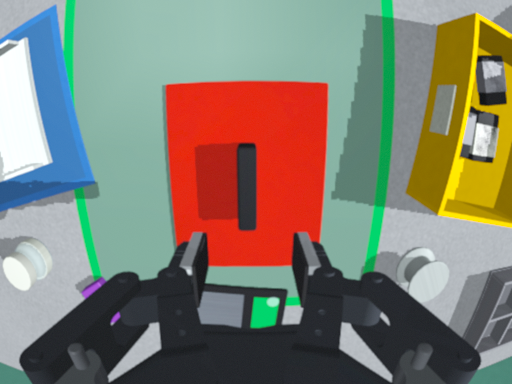

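Emit:
drive_tool([
  [-0.0025, 0, 0.02, -0.3, 0.045],
  [0, 0, 0.03, 0, 0.045],
  [0, 0, 0.03, 0, 0.045],
  [0, 0, 0.03, 0, 0.045],
  [0, 0, 0.018, 0, 0.045],
  [0, 0, 0.01, 0, 0.045],
  [0, 0, 0, 0, 0.03],
  [0, 0, 0, 0, 0.01],
  [0, 0, 0, 0, 0.01],
  [0, 0, 0, 0, 0.01],
  [0, 0, 0, 0, 0.01],
])

```text
clock: 78.9
position: [597.0, 26.8, -6.4]
ee_rot: [0.001, 1.0, 0.0, 0.001]
contact_force: [-0.5, -0.6, 0.1]
gripper_width: 16.6
```

Emit:
drive_tool([
  [0, 0, -0.005, 0, 0.01],
  [0, 0, -0.015, 0, 0.01],
  [0, 0, -0.025, 0, 0.01],
  [0, 0, -0.03, 0, 0.01],
  [0, 0, -0.03, 0, 0.01],
  [0, 0, -0.03, 0, 0.01],
  [0, 0, -0.02, 0, 0.01],
  [0, 0, -0.01, 2.5, 0.01],
  [0, 0, 0, 2.5, 0.01],
  [0, 0, 0, 2.5, 0.01],
  [0, 0, 0, 2, 0.01],
  [0, 0, 0, 0, 0.01],
  [0, 0, 0, 0, 0.01],
])

```text
clock: 80.2
position: [596.4, 26.9, 157.8]
ee_rot: [0.083, 0.997, 0.0, -0.0]
contact_force: [-0.4, -0.2, -3.5]
gripper_width: 17.2
```

```bash
cat >> h.py <<'E'
def lidtool(save=None):
    p,d=cam('wrist');T=wpts(d)
    if save: cv2.imwrite(save,p)
    m=(p[...,2]>90)&(p[...,1]<60)&(p[...,0]<60)&(T[...,2]<25)&(T[...,2]>-30)
    m=cv2.morphologyEx(m.astype(np.uint8),cv2.MORPH_OPEN,np.ones((3,3)))>0
    print('lid in tool',rect(T[m][:,:2]),np.median(T[m][:,2]),np.percentile(T[m][:,0],[0.3,99.7]),np.percentile(T[m][:,1],[.3,99.7]))
E
python3 -c "
from h import *
lidtool('pics/w36.png')
go(526.8,301.5,170,170.1)
"
```

```text
lid in tool (array([2.4, 1. ]), array([195.9, 158.4]), 0.0) -12.28690079496404 [-63.85277397  99.60977364] [-76.74478967  79.05005925]
pos [596.5  26.8 157.8] yaw 170.4 tilt 0.02 turn 0.3 shift m [ 0.1158  0.2586 -0.0122] w 16.8 t 80.2 F [ 0.2  0.1 -3.2]
```

View pics/w36.png

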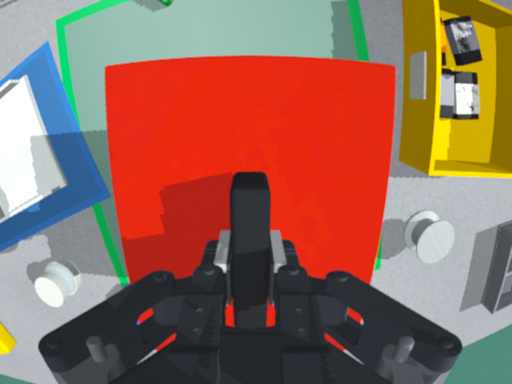

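Emit:
drive_tool([
  [0.0058, 0.0129, 0, 0.3, 0.01],
  [0.0116, 0.0259, 0, 0, 0.01],
  [0.0116, 0.0259, 0, 0, 0.01],
  [0.0116, 0.0259, 0, 0, 0.01],
  [0.0116, 0.0259, 0, 0, 0.01],
  [0.0116, 0.0259, 0, 0, 0.01],
  [0.0116, 0.0259, 0, 0, 0.01],
  [0.0116, 0.0259, 0, 0, 0.01],
  [0.0116, 0.0259, 0, 0, 0.01],
  [0.0116, 0.0259, 0, 0, 0.01],
  [0.0058, 0.0129, 0, 0, 0.01],
  [0, 0, 0, 0, 0.01],
  [0, 0, 0, 0, 0.01],
  [0, 0, 0.03, 0, 0.01],
  [0, 0, 0.025, 0, 0.01],
  [0, 0, 0.013, 0, 0.01],
  [0, 0, 0, 0, 0.01],
  [0, 0, 0, 0, 0.01],
])

```text
clock: 82.05
position: [527.8, 301.7, 90.6]
ee_rot: [0.086, 0.996, 0.0, 0.001]
contact_force: [-0.3, 0.1, -0.5]
gripper_width: 17.1
```

```bash
python3 -c "
from h import *
s=arm.read_state();print(s['position'],s['contact_force'])
go(526.8,301.5,64,170.2)
for n in ('top','scene'):
  p,d=cam(n);W=world(n,d)
  m=(p[...,2]>120)&(p[...,1]<60)&(p[...,0]<60)&(W[...,2]>75)&(W[...,2]<130)&(abs(W[...,0]-527)<130)&(abs(W[...,1]-301)<120)
  print(n,'lid',m.sum(),rect(W[m][:,:2]),np.median(W[m][:,2]))
  cv2.imwrite(f'pics/{n}37.png',cv2.resize(p[120:260,110:260] if n=='top' else p[180:330,250:400],None,fx=5,fy=4))
"
```

```text
[527.7602203  301.66079618  90.6435428 ] [-0.277355    0.07501323 -0.52647611]
pos [527.8 301.7  90.6] yaw 170.1 tilt 0.08 turn -0.1 shift m [ 0.0009 -0.0003  0.0266] w 17.1 t 82.0 F [-0.3  0.1 -0.5]
top lid 2575 (array([525.8, 303.7]), array([197.5, 158.3]), -9.6) 102.76183481080784
scene lid 1495 (array([530.4, 301.2]), array([198.7, 156.8]), -9.5) 104.52935650475001
```

View pics/scene37.png

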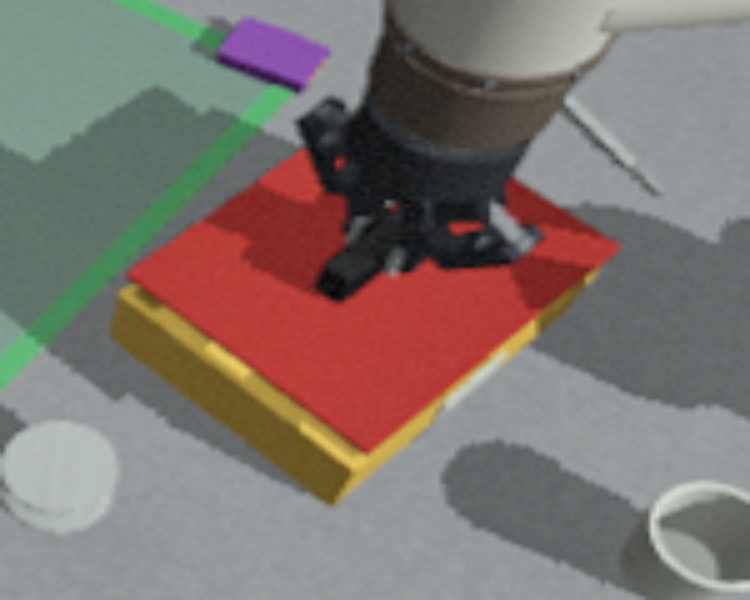

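View pics/top37.png

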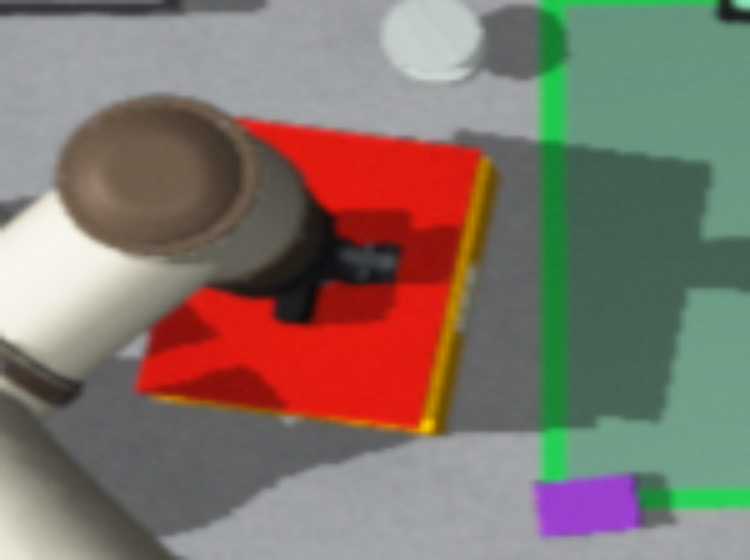

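Emit:
drive_tool([
  [0.0007, -0.0019, 0.008, 0.25, 0.01],
  [0, 0, 0.009, 0, 0.01],
  [0, 0, 0.004, 0, 0.01],
  [0, 0, 0.002, 0, 0.01],
  [0, 0, 0, 0, 0.01],
  [0, 0, 0, 0, 0.01],
])

```text
clock: 82.75
position: [526.0, 300.2, 66.9]
ee_rot: [0.088, 0.996, 0.0, 0.0]
contact_force: [-0.1, -0.7, -2.7]
gripper_width: 16.7
```

```bash
cat >> h.py <<'E'
def lidbox(tag):
    s=arm.read_state();print(s['position'].round(1),s['contact_force'].round(1))
    for n in ('top','scene'):
        p,d=cam(n);W=world(n,d);near=(abs(W[...,0]-527)<130)&(abs(W[...,1]-301)<120)
        m=(p[...,2]>110)&(p[...,1]<60)&(p[...,0]<60)&(W[...,2]>68)&(W[...,2]<130)&near
        print(n,'lid',m.sum(),rect(W[m][:,:2]),np.median(W[m][:,2]).round(1))
        cv2.imwrite(f'pics/{n}{tag}.png',cv2.resize(p[130:250,120:230] if n=='top' else p[190:320,260:390],None,fx=6,fy=4.5))
E
python3 -c "
from h import *
lidbox(38)"
```

```text
[526.  300.2  66.9] [-0.1 -0.7 -2.7]
top lid 2526 (array([524.5, 301.7]), array([198.8, 157.9]), -10.0) 79.0
scene lid 1498 (array([528.3, 299.7]), array([197.7, 157.3]), -10.0) 80.4
```

View pics/scene38.png

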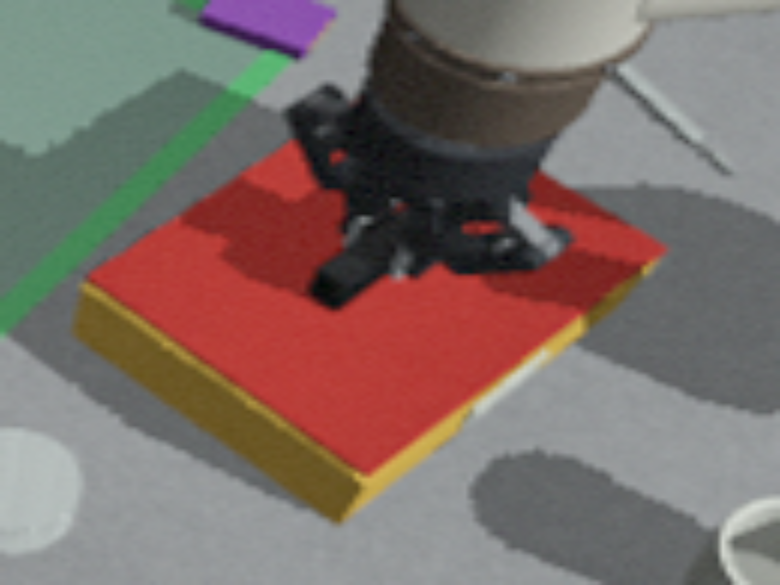

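View pics/top38.png

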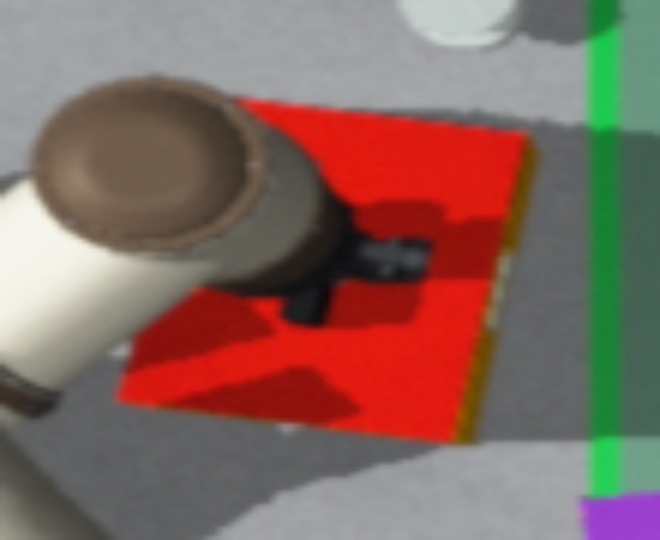

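Emit:
drive_tool([
  [-0.0007, 0.0001, 0, -0.15, 0.01],
  [0, 0, 0.001, 0, 0.01],
  [0, 0, 0.001, 0, 0.01],
  [0, 0, 0.001, 0, 0.01],
  [0, 0, 0, 0, 0.01],
])

```text
clock: 83.35
position: [526.5, 300.0, 63.7]
ee_rot: [0.087, 0.996, -0.0, -0.0]
contact_force: [-0.1, -1.0, -2.6]
gripper_width: 17.0
```

```bash
python3 -c "
from h import *
lidbox(39)"
```

```text
[526.5 300.   63.7] [-0.1 -1.  -2.6]
top lid 2510 (array([524.9, 301. ]), array([198.7, 159. ]), -10.0) 75.8
scene lid 1504 (array([528.6, 299.2]), array([199.4, 156.6]), -10.8) 77.0
```

Emit:
drive_tool([
  [-0.0003, 0.0005, 0.001, 0, 0.01],
  [0, 0, 0.0005, 0, 0.01],
  [0, 0, 0, 0, 0.01],
  [0, 0, 0, 0, 0.022],
  [0, 0, 0, 0, 0.03],
  [0, 0, 0, 0, 0.04],
  [0, 0, -0.01, 0, 0.045],
  [0, 0, -0.03, 0, 0.045],
  [0, 0, -0.03, 0, 0.045],
  [0, -0.02, -0.03, 0, 0.045],
  [0, -0.03, -0.03, 0, 0.045],
  [0, -0.04, -0.02, 0, 0.045],
  [0, -0.04, 0, 0, 0.045],
  [0, -0.04, 0, 0, 0.045],
  [0, -0.04, 0, 0, 0.045],
  [0, -0.04, 0, 0, 0.045],
  [0, -0.03, 0, 0, 0.045],
  [0, -0.02, 0, 0, 0.045],
  [0, 0, 0, 0, 0.045],
])

```text
clock: 85.35
position: [474.3, 3.1, 213.3]
ee_rot: [0.089, 0.996, 0.0, 0.001]
contact_force: [0.3, 1.0, -0.0]
gripper_width: 44.9
```

```bash
python3 -c "
from h import *
lidbox(40)
p,d=cam('top');cv2.imwrite('pics/t40.png',p)
p,d=cam('wrist');cv2.imwrite('pics/w40.png',p)
"
```

```text
[474.3   3.1 213.3] [ 0.3  1.  -0. ]
top lid 2902 (array([525.8, 301.5]), array([200.3, 158.3]), -10.2) 75.7
scene lid 2251 (array([528.6, 299.7]), array([198.6, 156.7]), -10.0) 76.9
```

View pics/scene40.png

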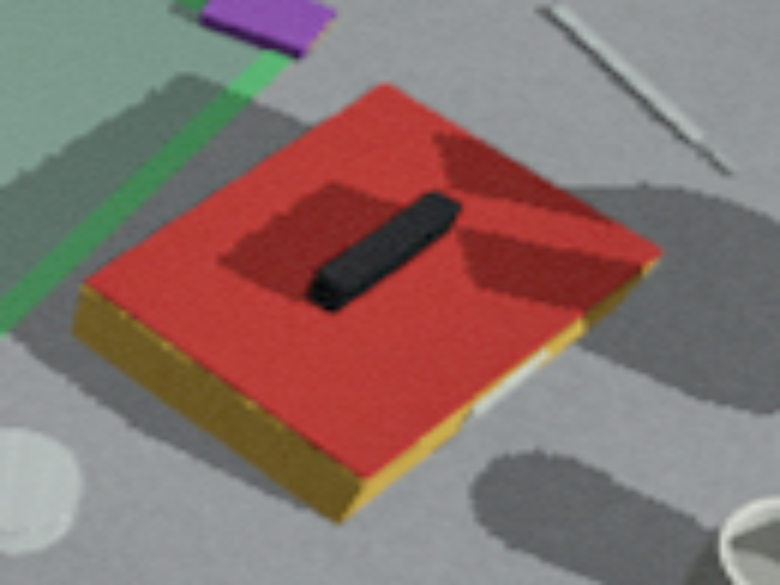

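View pics/top40.png

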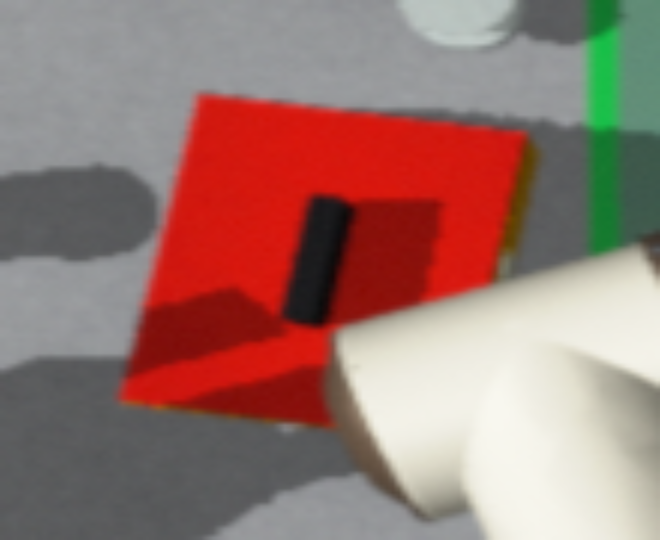

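View pics/w40.png

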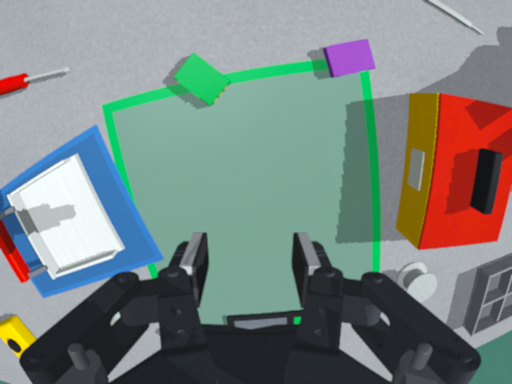

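The lid sits within about 1 mm and 0.4° of the box in both cameras, and the shovel is flat and empty on its mat. One last check that the bystanders haven't moved, then I'll hand in.

```bash
python3 -c "
from h import *
p,d=cam('scene');q=np.load('pics/scene0.npz');cv2.imwrite('pics/s41.png',np.hstack([p,q['p']])[:, :][::1] if 0 else cv2.resize(p,None,fx=1.5,fy=1.5))
for nm,bx in dict(purple1=(720,800,-210,-120),green=(330,400,-70,10),purple2=(330,400,110,200)).items():
  a=blobs('scene',q['p'],q['d'],8,22,bx);b=blobs('scene',p,d,8,22,bx);print(nm,[x[2] for x in a],[x[2] for x in b])
for nm,bx in dict(jar=(640,750,-320,-210),spool=(650,760,160,270),cup=(530,640,470,570)).items():
  a=blobs('scene',q['p'],q['d'],30,80,bx);b=blobs('scene',p,d,30,80,bx);print(nm,[x[2] for x in a],[x[2] for x in b])
st()
"
```

```text
purple1 [(array([ 759. , -165.8]), array([60.3, 41.4]), 32.6)] [(array([ 758.6, -166.2]), array([61.3, 41.8]), 32.8)]
green [(array([364.5, -35. ]), array([63.2, 39. ]), 36.8)] [(array([363.5, -35.7]), array([63.5, 39. ]), 36.9)]
purple2 [(array([363.2, 151.1]), array([60. , 43.6]), -83.8)] [(array([363.2, 150.6]), array([60.3, 44.7]), -82.3)]
jar [(array([ 700.7, -268.4]), array([53.1, 46.9]), 44.4)] [(array([ 703. , -267.2]), array([51.2, 50.2]), -84.2)]
spool [(array([713.1, 240.7]), array([57.9, 56.7]), -51.1)] [(array([713.3, 240.7]), array([58.1, 56.9]), -48.9)]
cup [(array([569.4, 516.1]), array([62.6, 62.5]), -5.3)] [(array([569.6, 516.2]), array([62.5, 62. ]), -40.8)]
t 85.6 pos [475.2   5.8 212.5] R
 [[-0.985  0.173  0.   ]
 [ 0.173  0.985  0.   ]
 [-0.     0.    -1.   ]] w 45.2 F [ 0.5  0.  -0.4] j [ 0.355  0.125 -0.34   0.    -1.106 -2.099]
```

View pics/s41.png

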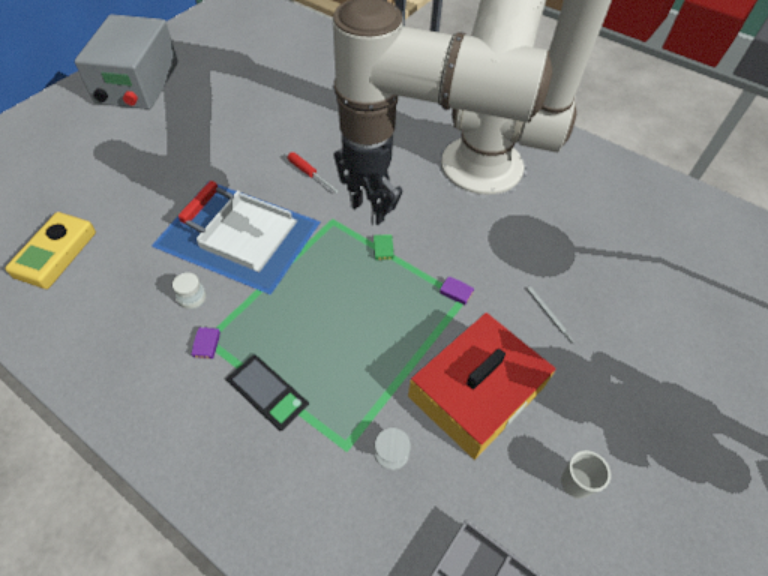

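```bash
python3 -c "
from h import *
arm.job_done()
p,d=cam('scene')
" 2>&1 | tail -2
```

```text
the job is handed in; nothing more can be done
the job is handed in; nothing more can be done
```

The job is done and handed in at about 86 s. All four packs present (white, orange and two grey) are in the yellow box. The empty shovel lies flat on its blue mat, and the red lid is back on the box.

**Last checks**
- **Lid:** it sits within about 1 mm and 0.4° of the box. The top and scene cameras disagree by 1–2 mm about exactly where both are.
- **Shovel:** its pitch read 0.1° on the mat just before I let go.
- **Bystanders:** the jar, spool, cup and coloured decoys measured the same as at the start (jar within about 2.5 mm). I checked the phone and tools only by eye.

**What did not go smoothly**
- **First pack grasp:** it closed above the pack. The camera showed the fingertips ending about 26 mm short of the reported tool point, so I corrected all later heights.
- **Shovel slip:** on the first tipping attempt the shovel slipped out of the grip. It came to rest between the box rim and the table with all the packs still on it; I picked it up again and re-gripped it deeper at the mat.
- **Tipping:** the tool can only turn about its own axis, so I tilted the shovel by letting it swing slowly in a loosened grip. I pressed its edge lightly on the rim at about 16°. The packs then slid in at about 25°, with the edge held about 1–3 mm above the rim rather than pressed on it.

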